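# Hang a driver carrier on the curing rail

### The job

Take the carrier with the LED driver off the loading stand, hook it onto the open part of the curing rail, and slide it along the rail under the lamp housing until its nose is in line with the pointer. Leave it hanging there freely and still; do not drop it, do not knock the lamp housing with the robot, and leave the tools lying on the bench where they are.

Things in the scene. Friction and masses are not known exactly. Their poses are not given: they have to be found in the camera images.
- carrier: Loose aluminium hanger, about 0.4 kg with the grey LED driver on its back; hangs upright by itself. Origin: in the hook's throat, where the rail's axis lies when hung; y along the rail, z up, grip on the -x side. Hook: inverted U open below, 30 mm long in y, 18 mm inside, 45 degree roof, outer top 14 mm above the origin. Front leg: a 36 mm wide plate (x -13 to -10 mm) down to the nose.
- hook_lip (a point): End of the hook's rear leg, an outward flared lip: 31 mm below and 20 mm behind (+x) the carrier's origin. From here to the driver's top the back is open, 31 mm high. Raised 46 mm, the carrier moves level along its x from the grip side (+x) until the rail lies below the throat; lowered 46 mm, it sits. It comes off in reverse.
- carried_driver: Light-grey ribbed LED driver, 64 wide x 122 high x 39 mm deep, screwed to the back of the carrier's plate (part of it): x = -10 to +29 mm, 62 to 184 mm below the carrier's origin.
- grip (a point): Centre of the carrier's black grip block, 24 mm wide in y, 22 mm thick, 40 mm long; axes as the carrier's. At x -70, z +35 mm in its frame. Its length leans 35 degrees, top towards -x: fingers closing along y reach it tilted 35 degrees, travelling along (0.574, 0, -0.819) in these axes. A thin 20 mm wide stalk joins its lower end to the hook.
- nose (a point): Lowest point of the carrier, the pointed tip of its plate, at x -11.5, y 0, z -195 mm in the carrier's frame.
- rail_mid (a point): Middle of the curing rail, on its axis: fixed round 12 mm steel bar along y, 284 mm long, 215 mm above the bench; -x faces the robot. Posts below it and 20 mm blocks round it at y = -134 and +134 mm; usable between -120 and +120 mm. Open above from y +23 to +120 mm: only there can a hook be put on. Two pillars stand behind it from x = +45 mm.
- housing_edge (a point): Left-hand (+y) end of the lower front edge of the grey lamp housing, 30 mm above and 30 mm in front of the rail's axis; axes as the rail's. The housing covers the rail from here 165 mm to -y. Its face rises 60 mm, then overhangs 25 mm more to the front for another 40 mm. A hung carrier passes below, its grip in front of the face; a tool must lean back towards the robot to clear the overhang.
- curing_rail: The fixed curing rail with its lamp housing; origin on the bench 215 mm below rail_mid. Base plate 125 x 290 x 12 mm, centred there.
- pointer_tip (a point): Tip of the small fixed steel pointer on the base plate, 55 mm above the bench, 50 mm in front (-x) of the rail's axis; axes as the rail's. The carrier is at the mark when its nose has the same y as this, measured along the rail.
- stand_arm (a point): Point on the axis of the loading stand's arm; the carrier hangs within 8 mm of it at the start. Fixed round 12 mm bar along y, 215 mm above the bench, from a 16 mm post (below it, with a 22 mm block) at y +65 mm to an 18 mm end disc at -40 to -45 mm; free above, in front and behind.
- loading_stand: The fixed loading stand, origin under the middle of its 140 x 150 x 12 mm base plate, axes as its arm's. Raised 46 mm, the carrier is clear of the arm for sideways moves once drawn 45 mm to -x. Between this stand and the curing rail stands a low open organiser box, under 80 mm high, to pass over.
- tape_roll: Bystander: black roll of tape, 91 mm across, 18 mm high, lying on the bench.
- tape_measure: Bystander: tape measure 30 x 68 x 58 mm on the bench.
- screwdriver: Bystander: screwdriver 204 mm long lying on the bench, dark red handle.
- gauge_block: Bystander: plain block 36 x 36 x 30 mm on the bench.

How it is judged:
By the outcome, as a careful person would: the job done as asked, in the order asked, and still so for the second after the job is handed in, with the robot touching nothing.
It also fails if it takes over 58 s, if anything falls off the work surface, if the arm or the gripper's body presses on something with over 40 N, if the wrist force passes 120 N, or if a joint passes its speed limit or range.

### The arm

A 7-joint arm with a two-finger parallel gripper is mounted at the origin on a cart in front of the work surface, level with it; the furniture and walls round the work are solid. World frame = base frame: x ahead of the robot, y to its left, z up, the work surface at z = 0. Lengths are in m, angles in rad, forces in N, time in s.
With the tool pointing down it reaches from about 0.425 to 0.875 m from the base axis. Payload 4.7 kg.
Tool frame: the origin (TCP) lies at the very end of the fingers, on their centre line; the grasp point (between the pads) lies 19 mm behind it; x points along the fingers, z is the direction in which the jaws open and shut, and the axes are right-handed (so a half turn about x gives the same grasp; the last joint's range is limited). The gripper opens to 87 mm and grips with 3 to 60 N. Pads are 19 mm wide; open, the fingers measure 117 mm over their backs; the gripper's body (75 mm by 190 mm) begins 51 mm behind the grasp point.
Start: joints at [-1.138, 0.321, -0.07, 1.45, 0.023, 1.371, -0.057], TCP at [0.264, 0.594, 0.223] pointing down, gripper open.
Joint ranges: [-2.86, 2.86], [-0.3, 2.09], [-1.38, 1.24], [0.06, 2.45], [-1.56, 4.7], [0.09, 2.05], [-2.69, 2.69]. Speed limits (rad/s): [2.57, 2.57, 3.14, 3.14, 3.14, 3.14, 3.14].

### API

Orientations are given as a rotation vector (axis times angle).
In Python, from bench import * gives the robot as it stands.
- The arm moves only by the shell command python3 -m handwheel 'ROWS' [OPENING] [FORCE]. ROWS is JSON, a list of rows, each an object with "xyz": the shift along the world's x, y, z in cm, a list of three; "angular": the turn, a rotation vector about the world's x, y, z in degrees, a list of three. A call has 1 to 5 rows; each row shifts and turns the pose as measured when the row begins; what a row does not reach is not made up. A row lasts 1/12 s, in which the tool goes at most 41.7 mm and 7.16 degrees, less where a joint would pass 70% of its speed; a pose out of reach is approached as far as the arm can. A call with a gripper value outside its range is refused whole. OPENING is the finger opening in cm, from 0 to 8.7, set as the call begins (- or left out, the last holds). The fingers move at their own pace and stop on an object; FORCE is the grip in N (left out, the last holds). Time passes only in rows, so rows that do not move let the fingers close. It gives the time, the measured TCP pose, the force and the opening at its end, in the units of the state.
- get_state(): the state, without advancing time (a new reading comes with each control period).
- get_image(name): name is "scene" or "top" or "wrist"; returns a dict with "pixels" (420x560x3 uint8, blue, green, red), "K" (3x3 intrinsics, pixels), "cam_to_world" (4x4, takes a point from camera to world coordinates). Camera axes: x right, y down, z forward; pixel columns grow to the right and rows downward; lengths in m; the calibration is good to about 2 mm. A picture is of the moment at which its call begins. There is no depth.
- close_job(): hands the job in, once; it reports no verdict.
The state is a dict: "time": time; "joint_positions": joint angles; "qd": joint speeds; "joint_torque": joint torques, N m; "position": TCP position; "tool_rot": TCP orientation; "ft_force": force on the tool from outside, world axes, zero at the start; "torque": the same for the moment, N m; "grip_width": opening from 0.0 (shut) to 1.0 (fully open).
Only numpy, scipy, OpenCV 4.12 (cv2) and the standard library are available. Lean on these libraries where they do the work, as an engineer would, in place of code of your own. Each camera call takes 0.05 s, during which the arm holds its last target.

## Working session

There is one attempt and no reset: what is moved stays moved. The work goes in short steps, Python scripts to look and compute and a shell command to move; the robot and the scene stay as the last step left them, time stands still between calls to the robot, and variables do not carry over. Pictures are saved under pics/ and viewed, and the job is handed in when it is done.

```bash
ls; mkdir -p pics
python3 - <<'E'
from bench import *
import cv2
s=get_state(); print(s)
for n in ["scene","top","wrist"]:
    d=get_image(n); cv2.imwrite(f"pics/{n}0.png",d["pixels"]); print(n,d["K"].tolist(),d["cam_to_world"].round(4).tolist())
E
```

```text
pics
{'time': 0.0, 'joint_positions': array([-1.13786404,  0.32181977, -0.07008807,  1.45168389,  0.02261215,
        1.37078951, -0.05689635]), 'qd': array([-7.78058658e-04, -4.08117603e-03, -5.97748605e-04,  1.57988524e-04,
       -1.78155106e-03,  2.19345398e-05,  1.77353268e-04]), 'joint_torque': array([-7.83417418e-04, -4.91287494e+01, -4.04645959e-01, -3.12534571e+01,
       -6.39746315e-02,  4.38052998e-02,  1.84674118e-04]), 'position': array([0.26417283, 0.59328764, 0.22145918]), 'tool_rot': array([-0.89655647,  1.38027967,  0.89469468]), 'ft_force': array([-0.0690371 ,  0.10724103, -0.08369274]), 'torque': array([ 0.01009328, -0.10711483,  0.03214313]), 'grip_width': 0.9999589742362496}
scene [[525.9314804507056, 0.0, 285.74176979467825], [0.0, 525.9314804507056, 203.93304029132128], [0.0, 0.0, 1.0]] [[0.5881, -0.3547, 0.7268, -0.4024], [-0.8085, -0.2333, 0.5403, -0.7529], [-0.0221, -0.9054, -0.424, 0.739], [0.0, 0.0, 0.0, 1.0]]
top [[512.5999203415024, 0.0, 280.8023311537725], [0.0, 512.5999203415024, 210.24944714433184], [0.0, 0.0, 1.0]] [[-0.0274, -0.9965, 0.0791, 0.4529], [-0.9996, 0.0277, 0.0017, -0.0493], [-0.0038, -0.0791, -0.9969, 1.5649], [0.0, 0.0, 0.0, 1.0]]
wrist [[359.57392204517646, 0.0, 282.5386464892266], [0.0, 359.57392204517646, 212.45107429626128], [0.0, 0.0, 1.0]] [[0.4068, 0.8729, 0.2694, 0.1899], [0.9135, -0.3879, -0.1225, 0.6261], [-0.0025, 0.2959, -0.9552, 0.3833], [0.0, 0.0, 0.0, 1.0]]
```

View pics/scene0.png

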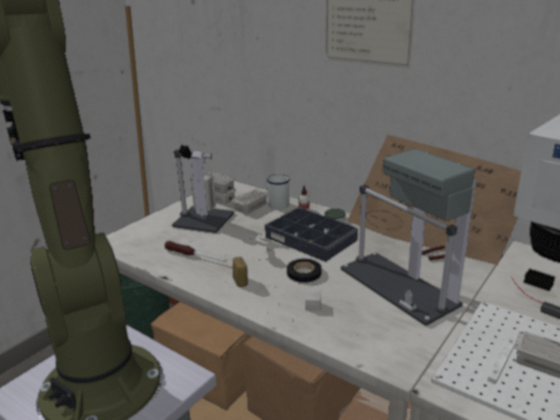

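View pics/top0.png

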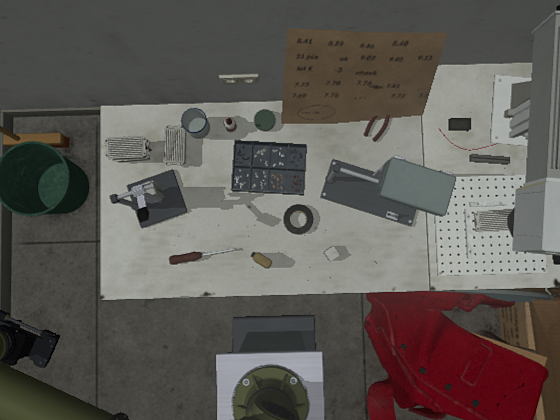

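View pics/wrist0.png

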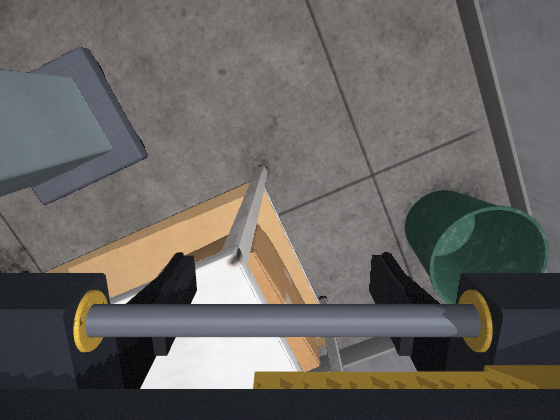

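The scene image shows the stand at about (195,190) and the rail at (410,240). In the top view the stand is at (148,198) and the rail at (390,190). I'll zoom in on both.

Run:
```python
import cv2
s=cv2.imread("pics/scene0.png");t=cv2.imread("pics/top0.png")
def crop(im,x,y,w,h,k,n): cv2.imwrite("pics/"+n,cv2.resize(im[y:y+h,x:x+w],None,fx=k,fy=k,interpolation=cv2.INTER_CUBIC))
crop(s,160,135,100,75*1+30,5.7,"z1.png")
crop(s,330,140,150,190,3.1,"z2.png")
crop(t,95,155,110,80,7,"z3.png")
crop(t,310,140,160,100,5,"z4.png")
```

```text
(no output)
```

View pics/z1.png

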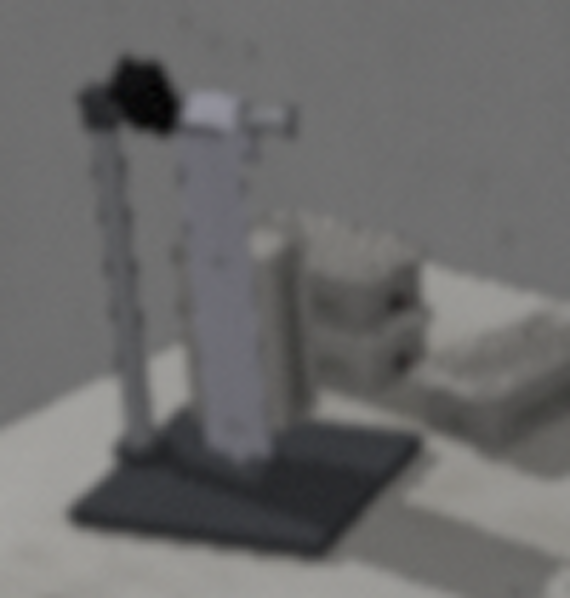

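View pics/z2.png

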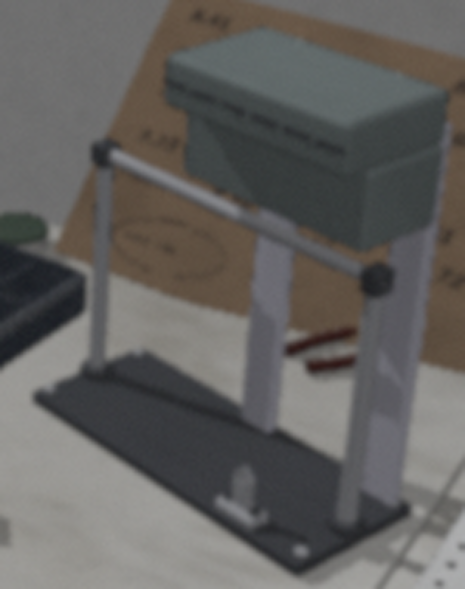

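View pics/z3.png

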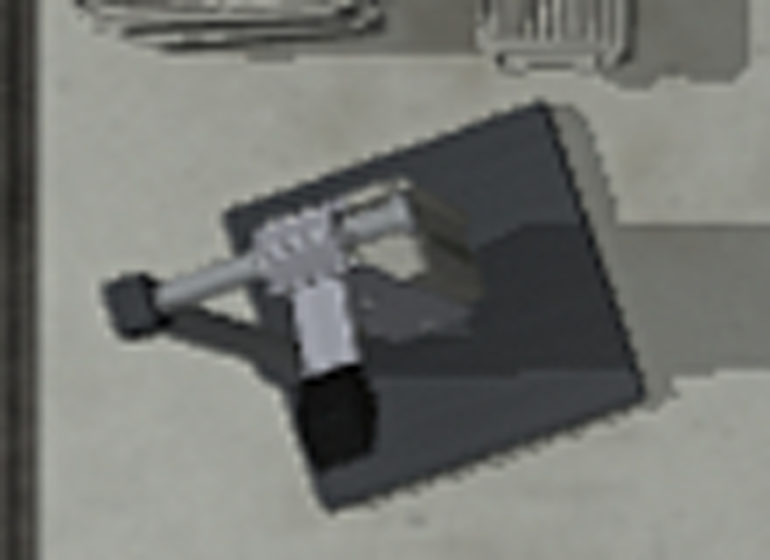

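View pics/z4.png

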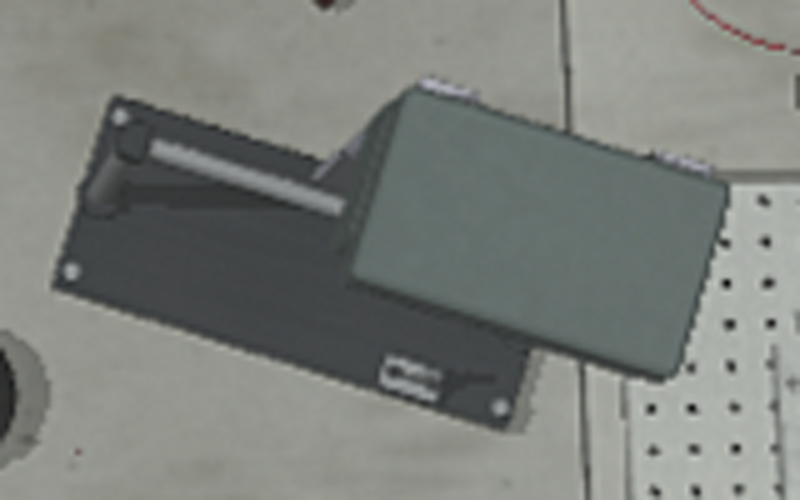

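```bash
cat > h.py <<'E'
from bench import *
import numpy as np, cv2
from scipy.optimize import least_squares
from scipy.spatial.transform import Rotation as R
def proj(c,P):
    P=np.atleast_2d(P); T=np.linalg.inv(c["cam_to_world"]); q=P@T[:3,:3].T+T[:3,3]; q=q@c["K"].T; return q[:,:2]/q[:,2:]
def atz(c,uv,z):
    d=c["cam_to_world"][:3,:3]@np.linalg.inv(c["K"])@np.array([uv[0],uv[1],1.]); o=c["cam_to_world"][:3,3]; return o+d*(z-o[2])/d[2]
def tri(obs):
    f=lambda p:np.concatenate([proj(c,p)[0]-uv for c,uv in obs]); r=least_squares(f,[.6,0,.1]); return r.x,r.fun
E
python3 - <<'E'
from h import *
import pickle
S=get_image("scene");T=get_image("top")
pickle.dump((S,T),open("st.pkl","wb"))
t3=lambda u,v:(u/7+95-.5+.5/7,v/7+155-.5+.5/7); z1=lambda u,v:(u/5.7+160-.4,v/5.7+135-.4); t4=lambda u,v:(u/5+310-.4,v/5+140-.4); z2=lambda u,v:(u/3.1+330-.35,v/3.1+140-.35)
for uv in [(230,213),(545,103),(643,397),(330,508)]: print("standcorner",atz(T,t3(*uv),.012).round(4))
print("disc",atz(T,t3(403,210),.215), tri([(T,t3(403,210)),(S,z1(292,120))]))
print("blk",atz(T,t3(130,305),.215), tri([(T,t3(130,305)),(S,z1(98,108))]))
print("grip top", tri([(T,t3(335,415)),(S,z1(145,95))]))
for uv in [(115,97),(53,288),(520,430)]: print("railcorner",atz(T,t4(*uv),.012).round(4))
print("Lblk",atz(T,t4(133,142),.215), tri([(T,t4(133,142)),(S,z2(106,153))]))
print("Rblk scene", atz(S,z2(376,280),.215))
print("ptr", atz(S,z2(243,467),.055),atz(T,t4(405,362),.055))
E
```

```text
standcorner [0.6665 0.4195 0.012 ]
standcorner [0.7111 0.2815 0.012 ]
standcorner [0.581  0.2403 0.012 ]
standcorner [0.5365 0.3766 0.012 ]
disc [0.6379248  0.29255208 0.215     ] (array([0.63803414, 0.29099836, 0.21862462]), array([ 0.2382421 , -0.23383817, -0.3693434 , -0.00293603]))
blk [0.60458689 0.39623848 0.215     ] (array([0.60426244, 0.39653297, 0.21503861]), array([-0.11564338,  0.12336087,  0.19073762,  0.008382  ]))
grip top (array([0.55761782, 0.30857595, 0.25276802]), array([-0.01609433,  0.01683048,  0.02543329,  0.00089901]))
railcorner [ 0.7292 -0.2095  0.012 ]
railcorner [ 0.6127 -0.1677  0.012 ]
railcorner [ 0.5184 -0.4475  0.012 ]
Lblk [ 0.66861405 -0.19729295  0.215     ] (array([ 0.66863843, -0.19760432,  0.21693928]), array([ 0.19286458, -0.13014178, -0.21378709,  0.03226097]))
Rblk scene [ 0.58220122 -0.45021328  0.215     ]
ptr [ 0.55092286 -0.38116565  0.055     ] [ 0.55861935 -0.37055884  0.055     ]
```

```bash
cat >> h.py <<'E'
TS=np.radians(17.9); TR=np.radians(-18.7)
def frame(th): return np.array([[np.cos(th),-np.sin(th),0],[np.sin(th),np.cos(th),0],[0,0,1.]])
def tool(th,lean=35.,flip=1):
    l=np.radians(lean); a=np.array([np.sin(l),0,-np.cos(l)]); z=np.array([0,flip,0.]); y=np.cross(z,a)
    return frame(th)@np.stack([a,y,z],1)
def delta(p,Rt):
    s=get_state(); R0=R.from_rotvec(s["tool_rot"]).as_matrix()
    dp=(p-s["position"])*100; w=R.from_matrix(Rt@R0.T).as_rotvec(degrees=True)
    print("t",round(s["time"],2),"dxyz cm",dp.round(2),"rot deg",w.round(2),"|",round(np.linalg.norm(dp),1),round(np.linalg.norm(w),1)," pos",s["position"].round(4),"F",s["ft_force"].round(1),"g",round(s["grip_width"]*87,1))
E
python3 - <<'E'
from h import *
R0=R.from_rotvec(get_state()["tool_rot"]).as_matrix(); print(R0.round(3))
g=np.array([.558,.311,.25])
for f in(1,-1):
    Rt=tool(TS,35,f); delta(g-.061*Rt[:,0],Rt)
E
```

```text
[[-0.    -0.914  0.407]
 [-0.001  0.407  0.914]
 [-1.    -0.    -0.001]]
t 0.25 dxyz cm [ 26.05 -29.34   7.79] rot deg [ -1.85 -35.72  40.57] | 40.0 54.1  pos [0.2642 0.5936 0.2221] F [0.3 1.1 0.4] g 86.8
t 0.25 dxyz cm [ 26.05 -29.34   7.79] rot deg [  44.76   -2.44 -132.78] | 40.0 140.1  pos [0.2642 0.5936 0.2221] F [0.3 1.1 0.4] g 86.8
```

```bash
python3 -m handwheel '[{"xyz":[0.5,-1,3],"angular":[-0.2,-3.6,4.1]},{"xyz":[1,-2.5,3],"angular":[-0.2,-3.6,4.1]},{"xyz":[2,-3,1.5],"angular":[-0.2,-3.6,4.1]},{"xyz":[2,-3,1.5],"angular":[-0.2,-3.6,4.1]},{"xyz":[2,-3,1],"angular":[-0.2,-3.6,4.1]}]' 8.7 30; python3 -m handwheel '[{"xyz":[2,-3,0],"angular":[-0.2,-3.6,4.1]},{"xyz":[2,-3,0],"angular":[-0.2,-3.6,4.1]},{"xyz":[2,-3,0],"angular":[-0.2,-3.6,4.1]},{"xyz":[2,-2,0],"angular":[-0.2,-3.6,4.1]},{"xyz":[0,0,0],"angular":[0,0,0]}]'
python3 - <<'E'
from h import *
g=np.array([.558,.311,.25])
Rt=tool(TS,35,1); delta(g-.061*Rt[:,0],Rt)
d=get_image("wrist");cv2.imwrite("pics/w1.png",d["pixels"])
E
```

```text
time: 0.67
position: [0.3373, 0.4691, 0.3183]
tool_rot: [-1.289, 0.962, 0.966]
ft_force: [-0.1, -0.2, 0.3]
grip_width: 0.997
time: 1.08
position: [0.4221, 0.3484, 0.3212]
tool_rot: [-1.559, 0.58, 0.982]
ft_force: [0.3, -0.1, -0.2]
grip_width: 1.001
t 1.08 dxyz cm [10.27 -4.82 -2.12] rot deg [ 0.69 -1.59  1.97] | 11.5 2.6  pos [0.4221 0.3484 0.3212] F [ 0.3 -0.1 -0.2] g 87.1
```

View pics/w1.png

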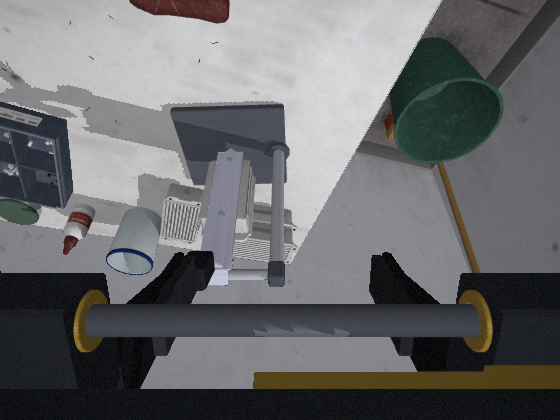

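The wrist image shows the stand post at (278,150) and the plate's nose at (230,150). The hook is at about (218,277), and the grip is hidden behind the gripper bar. I'll check the predicted carrier position against this.

Run:
```python
from h import *
import pickle
S,T=pickle.load(open("st.pkl","rb"))
W=get_image("wrist")
o=np.array([.6247,.333,.215]);F=frame(TS)
pts={"nose":[-.0115,0,-.195],"plateTL":[-.013,.018,-.02],"plateTR":[-.013,-.018,-.02],"hookL":[0,.015,.014],"hookR":[0,-.015,.014],"gripc":[-.07,0,.035],"griptopL":[-.0815,.012,.0514],"griptopR":[-.0815,-.012,.0514],"disc":[0,-.045,0],"post":[0,.065,-.203]}
vis=[]
for n,c,k in(("W",W,2),("T",T,7),("S",S,7)):
    im=cv2.resize(c["pixels"],None,fx=k,fy=k,interpolation=cv2.INTER_CUBIC)
    us=[]
    for m,p in pts.items():
        u=proj(c,o+F@p)[0]*k+(k-1)/2; us.append(u)
        cv2.drawMarker(im,tuple(int(round(v)) for v in u),(0,0,255),cv2.MARKER_CROSS,16,1); print(n,m,(u/k).round(1))
    us=np.array(us)[:-1]; c0=us.mean(0).astype(int); 
    y0=max(c0[1]-280,0);x0=max(c0[0]-300,0); cv2.imwrite(f"pics/ov_{n}.png",im[y0:y0+560,x0:x0+600])
```

```text
W nose [231.4 150.4]
W plateTL [232.9 253.6]
W plateTR [200.5 254.2]
W hookL [229.  287.1]
W hookR [201.2 287.6]
W gripc [198.1 271.1]
W griptopL [206.5 281. ]
W griptopR [177.8 281.5]
W disc [176.  276.5]
W post [277.6 151.6]
T nose [156.8 201.6]
T plateTL [134.6 198. ]
T plateTR [147.3 193.6]
T hookL [130.4 191.6]
T hookR [141.3 187.8]
T gripc [142.  214.2]
T griptopL [137.2 219.6]
T griptopR [146.1 216.4]
T disc [153.5 184.7]
T post [136.  205.4]
S nose [201.7 216.6]
S plateTL [190.6 163.2]
S plateTR [201.6 164.3]
S hookL [192.5 151. ]
S hookR [201.6 151.9]
S gripc [185.  152.4]
S griptopL [178.6 147.8]
S griptopR [186.3 148.5]
S disc [211.3 157.2]
S post [185.  214.9]
```

View pics/ov_W.png

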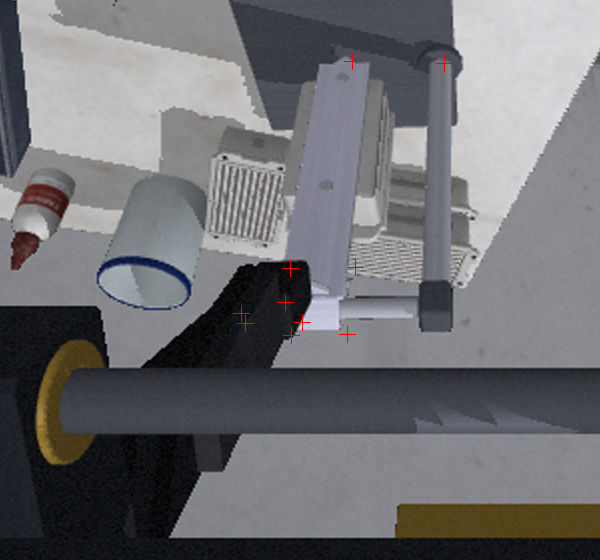

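View pics/ov_T.png

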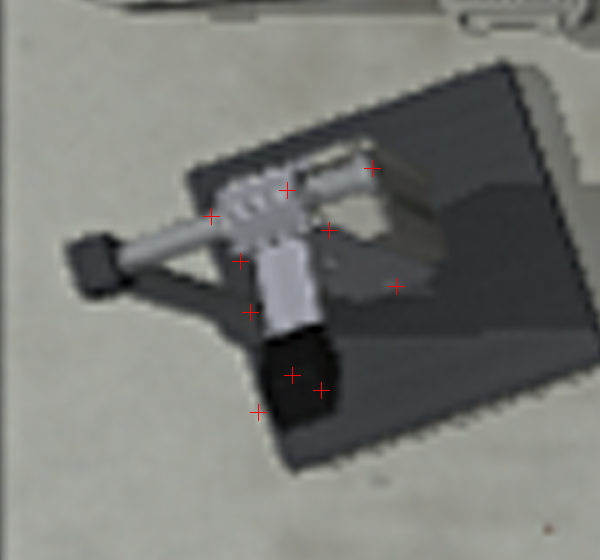

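View pics/ov_S.png

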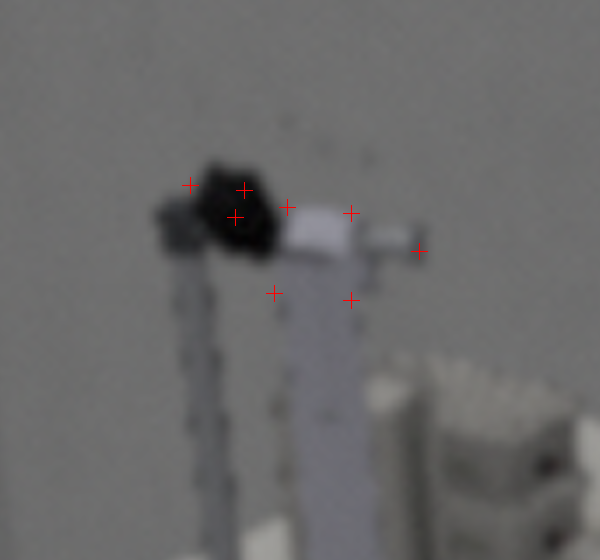

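The overlay shows the carrier about 3–4 mm to -y of my prediction, which puts the grip at about (0.559, 0.308, 0.25). I'll move to pregrasp.

```bash
python3 -m handwheel '[{"xyz":[2.2,-1.1,0.5],"angular":[0.2,-0.5,0.6]},{"xyz":[2.6,-1.3,0],"angular":[0.2,-0.5,0.6]},{"xyz":[2.6,-1.3,-0.5],"angular":[0.2,-0.5,0.6]},{"xyz":[2.2,-1.1,-0.7],"angular":[0,0,0]},{"xyz":[0,0,0],"angular":[0,0,0]}]' 6
python3 - <<'E'
from h import *
g=np.array([.5592,.3082,.25])
Rt=tool(TS,35,1); delta(g-.061*Rt[:,0],Rt);delta(g+.017*Rt[:,0],Rt)
for n in("scene","top"):
    d=get_image(n);k=6
    im=cv2.resize(d["pixels"],None,fx=k,fy=k,interpolation=cv2.INTER_CUBIC)
    u=(proj(d,g)[0]*k).astype(int); y=max(0,u[1]-280);x=max(0,u[0]-330); cv2.imwrite(f"pics/p2{n}.png",im[y:y+560,x:x+660])
E
```

```text
time: 1.6
position: [0.5164, 0.3143, 0.3216]
tool_rot: [-1.57, 0.513, 0.995]
ft_force: [-0.5, -0.8, -0.2]
grip_width: 0.729
t 1.6 dxyz cm [ 0.95 -1.69 -2.16] rot deg [-0.62  0.1  -0.62] | 2.9 0.9  pos [0.5164 0.3143 0.3216] F [-0.5 -0.8 -0.2] g 63.4
t 1.6 dxyz cm [ 5.21 -0.31 -8.55] rot deg [-0.62  0.1  -0.62] | 10.0 0.9  pos [0.5164 0.3143 0.3216] F [-0.5 -0.8 -0.2] g 63.4
```

View pics/p2scene.png

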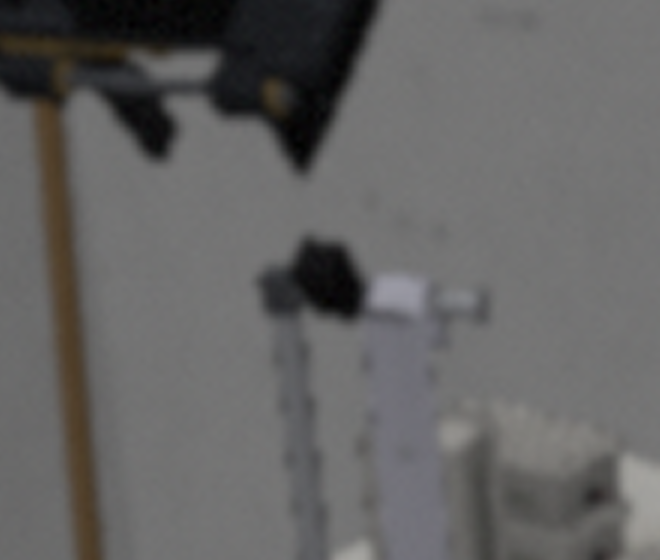

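View pics/p2top.png

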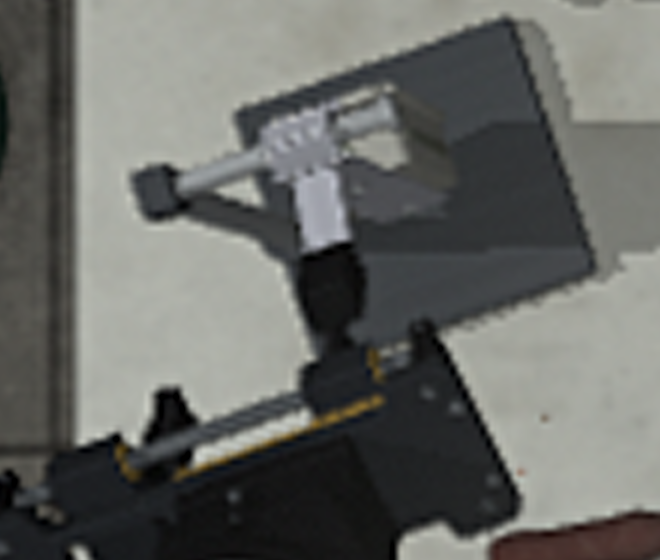

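```bash
python3 -m handwheel '[{"xyz":[0.5,-0.9,-0.9],"angular":[-0.3,0,-0.3]},{"xyz":[0.5,-0.8,-0.9],"angular":[-0.3,0,-0.3]},{"xyz":[0,0,0],"angular":[0,0,0]}]' 6
python3 - <<'E'
from h import *
g=np.array([.5592,.3082,.25])
Rt=tool(TS,35,1); delta(g-.061*Rt[:,0],Rt);delta(g+.017*Rt[:,0],Rt)
E
```

```text
time: 1.95
position: [0.5216, 0.3051, 0.3043]
tool_rot: [-1.578, 0.517, 0.994]
ft_force: [-0.0, -0.5, 0.1]
grip_width: 0.689
t 1.95 dxyz cm [ 0.43 -0.76 -0.43] rot deg [-0.1   0.14 -0.67] | 1.0 0.7  pos [0.5216 0.3051 0.3043] F [-0.  -0.5  0.1] g 59.9
t 1.95 dxyz cm [ 4.69  0.61 -6.82] rot deg [-0.1   0.14 -0.67] | 8.3 0.7  pos [0.5216 0.3051 0.3043] F [-0.  -0.5  0.1] g 59.9
```

```bash
python3 -m handwheel '[{"xyz":[0.6,-1.0,-0.5],"angular":[0,0,-0.5]},{"xyz":[0,0,0],"angular":[0,0,0]},{"xyz":[1.1,0.35,-1.6],"angular":[0,0,0]},{"xyz":[1.1,0.35,-1.6],"angular":[0,0,0]},{"xyz":[0,0,0],"angular":[0,0,0]}]' 6
python3 - <<'E'
from h import *
g=np.array([.5592,.3082,.25])
Rt=tool(TS,35,1); delta(g+.017*Rt[:,0],Rt)
for n in("scene","top"):
    d=get_image(n);k=6
    im=cv2.resize(d["pixels"],None,fx=k,fy=k,interpolation=cv2.INTER_CUBIC)
    u=(proj(d,g)[0]*k).astype(int); y=max(0,u[1]-280);x=max(0,u[0]-330); cv2.imwrite(f"pics/p3{n}.png",im[y:y+560,x:x+660])
E
```

```text
time: 2.37
position: [0.5497, 0.3025, 0.2667]
tool_rot: [-1.574, 0.52, 0.987]
ft_force: [-0.5, -0.7, -0.5]
grip_width: 0.687
t 2.37 dxyz cm [ 1.88  0.86 -3.06] rot deg [-0.22  0.22 -0.25] | 3.7 0.4  pos [0.5497 0.3025 0.2667] F [-0.5 -0.7 -0.5] g 59.7
```

View pics/p3scene.png

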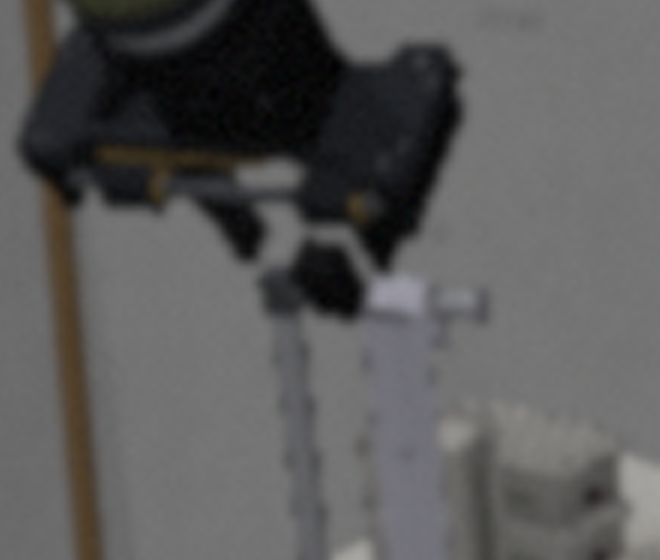

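View pics/p3top.png

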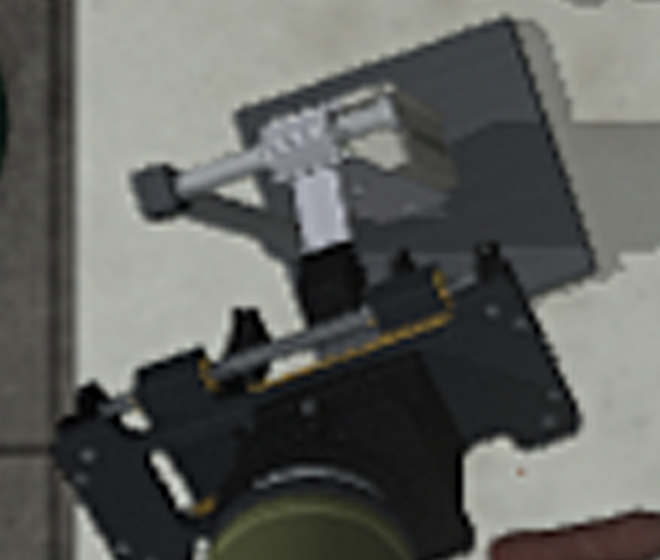

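The fingers now straddle the grip, so I'll advance along the approach direction.

```bash
python3 -m handwheel '[{"xyz":[1.1,0.5,-1.6],"angular":[0,0,0]},{"xyz":[0.9,0.4,-1.4],"angular":[0,0,0]},{"xyz":[0,0,0],"angular":[0,0,0]}]' 6
python3 - <<'E'
from h import *
g=np.array([.5592,.3082,.25])
Rt=tool(TS,35,1); delta(g+.017*Rt[:,0],Rt)
E
```

```text
time: 2.72
position: [0.5701, 0.3143, 0.2443]
tool_rot: [-1.572, 0.509, 0.984]
ft_force: [-0.1, -0.5, -0.7]
grip_width: 0.687
t 2.72 dxyz cm [-0.17 -0.31 -0.82] rot deg [-0.66  0.66 -0.39] | 0.9 1.0  pos [0.5701 0.3143 0.2443] F [-0.1 -0.5 -0.7] g 59.8
```

```bash
python3 -m handwheel '[{"xyz":[-0.15,-0.3,-0.9],"angular":[-0.6,0.6,-0.4]},{"xyz":[0,0,-0.2],"angular":[0,0,0]},{"xyz":[0,0,0],"angular":[0,0,0]}]' 6
python3 - <<'E'
from h import *
g=np.array([.5592,.3082,.25])
Rt=tool(TS,35,1); delta(g+.017*Rt[:,0],Rt)
E
```

```text
time: 2.97
position: [0.5681, 0.3119, 0.2359]
tool_rot: [-1.573, 0.525, 0.985]
ft_force: [-0.1, -0.2, -0.3]
grip_width: 0.693
t 2.97 dxyz cm [ 0.04 -0.07  0.02] rot deg [-0.14  0.14  0.  ] | 0.1 0.2  pos [0.5681 0.3119 0.2359] F [-0.1 -0.2 -0.3] g 60.3
```

```bash
python3 -m handwheel '[{"xyz":[0,0,0],"angular":[0,0,0]},{"xyz":[0,0,0],"angular":[0,0,0]},{"xyz":[0,0,0],"angular":[0,0,0]},{"xyz":[0,0,0],"angular":[0,0,0]},{"xyz":[0,0,0],"angular":[0,0,0]}]' 0 40
python3 - <<'E'
from h import *
g=np.array([.5592,.3082,.25])
Rt=tool(TS,35,1); delta(g+.017*Rt[:,0],Rt)
for n in("scene","top","wrist"):
    d=get_image(n);k=6 if n!="wrist" else 1.4
    im=cv2.resize(d["pixels"],None,fx=k,fy=k,interpolation=cv2.INTER_CUBIC)
    u=(proj(d,g)[0]*k).astype(int); y=max(0,u[1]-280);x=max(0,u[0]-330); cv2.imwrite(f"pics/p4{n}.png",im[y:y+560,x:x+660] if n!="wrist" else im)
E
```

```text
time: 3.38
position: [0.5679, 0.3126, 0.2393]
tool_rot: [-1.572, 0.521, 0.983]
ft_force: [0.1, -0.4, 0.5]
grip_width: 0.395
t 3.38 dxyz cm [ 0.06 -0.14 -0.32] rot deg [-0.33  0.31 -0.05] | 0.4 0.5  pos [0.5679 0.3126 0.2393] F [ 0.1 -0.4  0.5] g 34.4
```

View pics/p4scene.png

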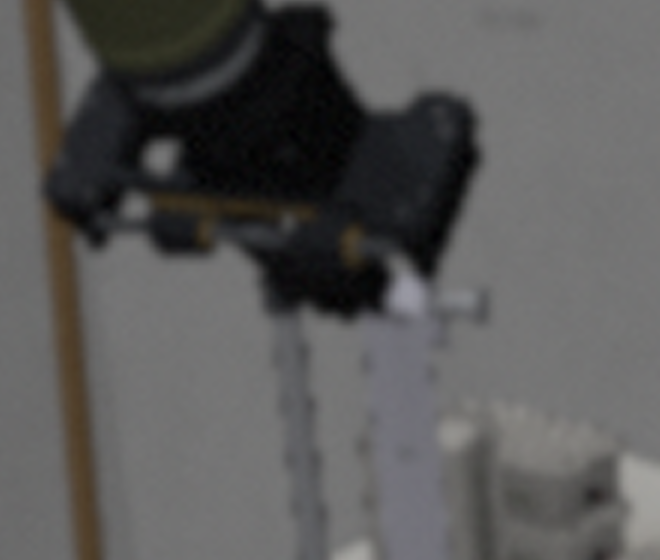

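View pics/p4wrist.png

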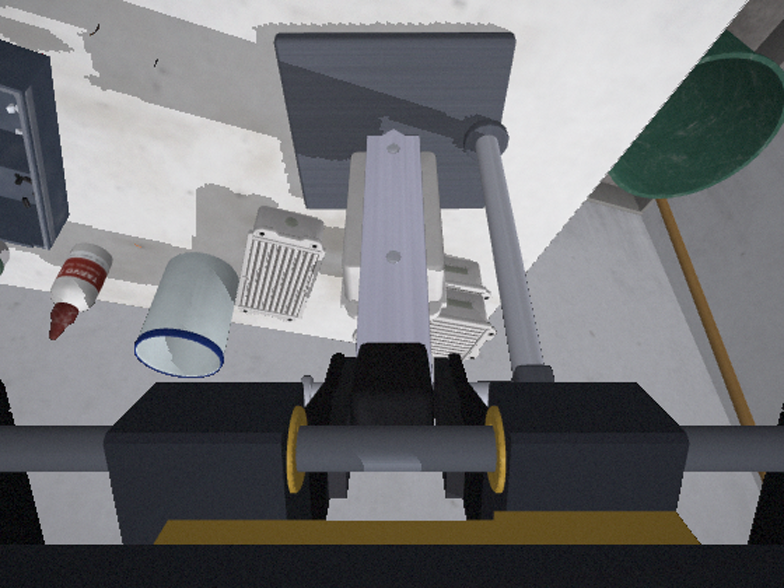

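View pics/p4top.png

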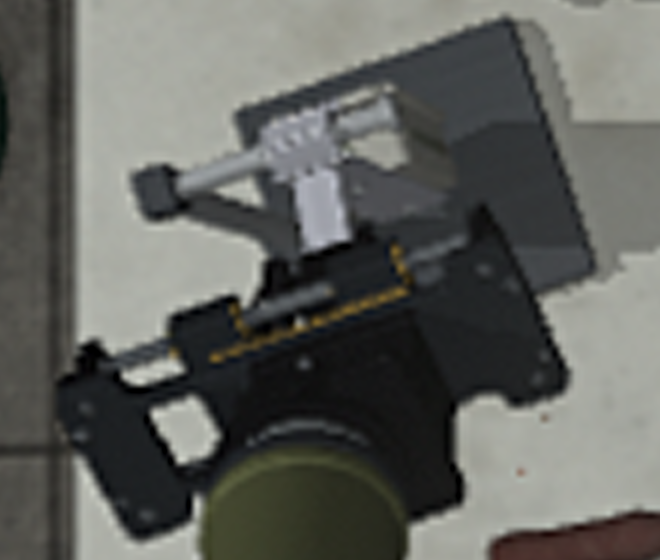

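The wrist image shows the grip centred between the fingers at (395,385) and the plate vertical at (393,240). The fingers haven't finished closing.

```bash
python3 -m handwheel '[{"xyz":[0,-0.1,-0.35],"angular":[-0.3,0.3,0]},{"xyz":[0,0,0],"angular":[0,0,0]},{"xyz":[0,0,0],"angular":[0,0,0]},{"xyz":[0,0,0],"angular":[0,0,0]}]' 0 40
python3 - <<'E'
from h import *
g=np.array([.5592,.3082,.25])
Rt=tool(TS,35,1); delta(g+.017*Rt[:,0],Rt)
d=get_image("wrist"); cv2.imwrite("pics/w5.png",d["pixels"])
E
```

```text
time: 3.87
position: [0.5675, 0.3116, 0.2372]
tool_rot: [-1.574, 0.528, 0.987]
ft_force: [-0.6, 0.1, -0.0]
grip_width: 0.272
t 3.87 dxyz cm [ 0.1  -0.04 -0.11] rot deg [-0.04 -0.01 -0.04] | 0.2 0.1  pos [0.5675 0.3116 0.2372] F [-0.6  0.1 -0. ] g 23.6
```

View pics/w5.png

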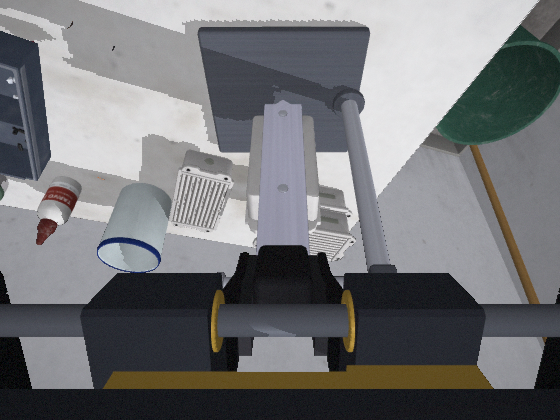

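Gripped at 23.6 mm, with the carrier centred in the wrist image at (283,180). Lifting 46 mm.

```bash
python3 -m handwheel '[{"xyz":[0,0,1.2],"angular":[0,0,0]},{"xyz":[0,0,1.4],"angular":[0,0,0]},{"xyz":[0,0,1.2],"angular":[0,0,0]},{"xyz":[0,0,0],"angular":[0,0,0]}]' 0 55
python3 - <<'E'
from h import *
g=np.array([.5592-.001,.3082-.0,.25-.001])
Rt=tool(TS,35,1); delta(g+.017*Rt[:,0]+[0,0,.046],Rt)
E
```

```text
time: 4.25
position: [0.5653, 0.3083, 0.2698]
tool_rot: [-1.577, 0.542, 0.993]
ft_force: [1.1, 0.7, -3.1]
grip_width: 0.271
t 4.25 dxyz cm [0.22 0.29 1.12] rot deg [ 0.48 -0.6   0.1 ] | 1.2 0.8  pos [0.5653 0.3083 0.2698] F [ 1.1  0.7 -3.1] g 23.5
```

```bash
python3 -m handwheel '[{"xyz":[0.2,0.3,0.8],"angular":[0.4,-0.5,0]},{"xyz":[0,0,0.5],"angular":[0,0,0]},{"xyz":[0,0,0],"angular":[0,0,0]}]'
python3 - <<'E'
from h import *
g=np.array([.5592-.001,.3082-.0,.25-.001])
Rt=tool(TS,35,1); delta(g+.017*Rt[:,0]+[0,0,.046],Rt)
for n in("scene","wrist"):
    d=get_image(n);k=6 if n!="wrist" else 1.4
    im=cv2.resize(d["pixels"],None,fx=k,fy=k,interpolation=cv2.INTER_CUBIC)
    u=(proj(d,g)[0]*k).astype(int); y=max(0,u[1]-280);x=max(0,u[0]-330); cv2.imwrite(f"pics/p6{n}.png",im[y:y+560,x:x+660] if n!="wrist" else im)
E
```

```text
time: 4.5
position: [0.5655, 0.3101, 0.2804]
tool_rot: [-1.574, 0.538, 0.99]
ft_force: [0.8, 0.1, -3.5]
grip_width: 0.27
t 4.5 dxyz cm [0.19 0.11 0.06] rot deg [ 0.27 -0.42  0.18] | 0.2 0.5  pos [0.5655 0.3101 0.2804] F [ 0.8  0.1 -3.5] g 23.5
```

View pics/p6scene.png

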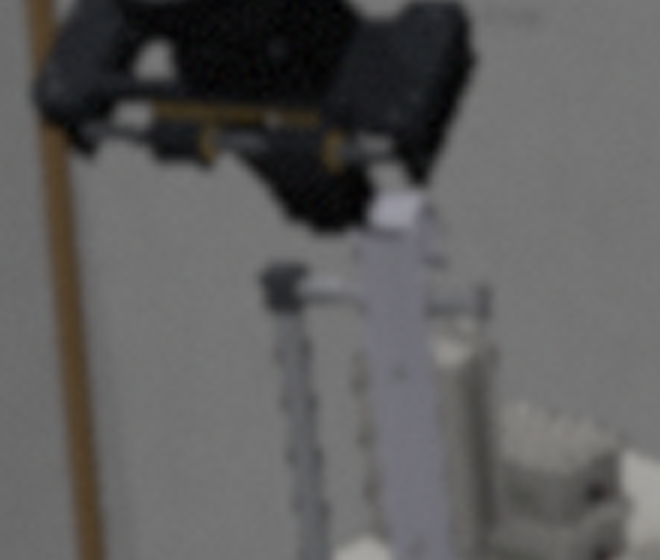

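View pics/p6wrist.png

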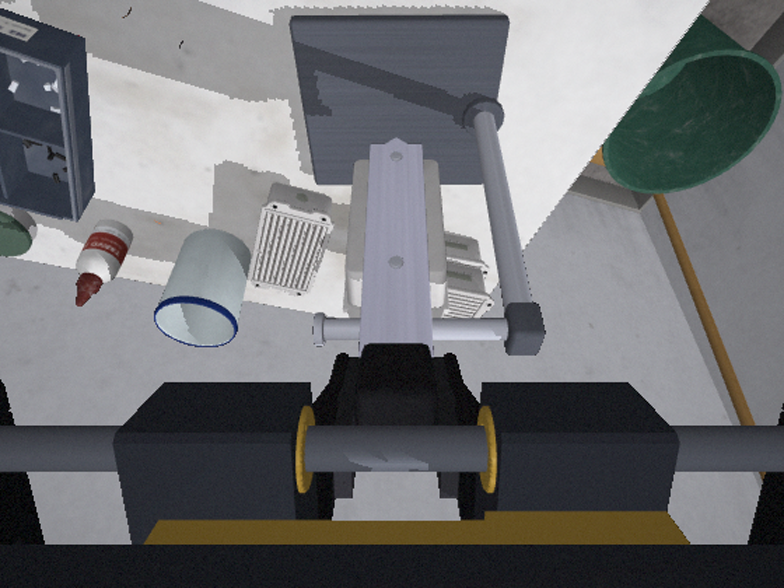

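The scene image shows the rod at (465,298) passing between the lip at (433,260) and the driver's top at (455,345). I'll draw the carrier back along its -x.

```bash
python3 -m handwheel '[{"xyz":[-0.9,-0.3,0.1],"angular":[0.2,-0.4,0.1]},{"xyz":[-1.5,-0.5,0.05],"angular":[0,0,0]},{"xyz":[-1.7,-0.55,0.05],"angular":[0,0,0]},{"xyz":[-1.7,-0.55,0.05],"angular":[0,0,0]},{"xyz":[0,0,0],"angular":[0,0,0]}]'
python3 - <<'E'
from h import *
g=np.array([.5592-.001,.3082-.0,.25-.001])
Rt=tool(TS,35,1); delta(g+.017*Rt[:,0]+[0,0,.046]-frame(TS)[:,0]*.08,Rt)
E
```

```text
time: 5.02
position: [0.5041, 0.289, 0.2777]
tool_rot: [-1.576, 0.538, 0.989]
ft_force: [1.1, 0.3, -4.3]
grip_width: 0.272
t 5.02 dxyz cm [-1.28 -0.24  0.33] rot deg [ 0.36 -0.34  0.16] | 1.3 0.5  pos [0.5041 0.289  0.2777] F [ 1.1  0.3 -4.3] g 23.6
```

The carrier is clear. I'll raise it over the box and carry it towards the rail, yawing -36.6° on the way.

```bash
python3 -m handwheel '[{"xyz":[-0.5,0,1.5],"angular":[0.3,-0.3,0]},{"xyz":[-0.5,-0.5,2],"angular":[0,0,-1]},{"xyz":[0,-1.5,2],"angular":[0,0,-2]},{"xyz":[0,-2.5,1.2],"angular":[0,0,-3]},{"xyz":[0,-3,0.3],"angular":[0,0,-3]}]'; python3 -m handwheel '[{"xyz":[0,-3,0],"angular":[0,0,-3]},{"xyz":[0,-3,0],"angular":[0,0,-3]},{"xyz":[0,-3,0],"angular":[0,0,-3]},{"xyz":[0,-3,0],"angular":[0,0,-3]},{"xyz":[0,-3,0],"angular":[0,0,-3]}]'
python3 - <<'E'
from h import *
Rt=tool(TR,35,1); delta(np.array([.484,-.209,.345]),Rt)
E
```

```text
time: 5.43
position: [0.5098, 0.2414, 0.3315]
tool_rot: [-1.52, 0.644, 0.897]
ft_force: [1.4, -0.0, -3.1]
grip_width: 0.271
time: 5.85
position: [0.5441, 0.1043, 0.3278]
tool_rot: [-1.391, 0.857, 0.699]
ft_force: [0.9, -0.2, -4.4]
grip_width: 0.266
t 5.85 dxyz cm [ -6.01 -31.33   1.72] rot deg [  0.49  -2.63 -12.87] | 31.9 13.1  pos [0.5441 0.1043 0.3278] F [ 0.9 -0.2 -4.4] g 23.1
```

```bash
python3 -m handwheel '[{"xyz":[-1,-3,0.4],"angular":[0,-0.5,-2]},{"xyz":[-1.2,-3,0.4],"angular":[0,-0.5,-2]},{"xyz":[-1.2,-3,0.4],"angular":[0,-0.5,-2]},{"xyz":[-1.2,-3,0.4],"angular":[0,-0.5,-2]},{"xyz":[-1.2,-3,0.3],"angular":[0,-0.5,-2]}]'; python3 -m handwheel '[{"xyz":[-1,-3,0],"angular":[0,0,-1]},{"xyz":[-1,-3,0],"angular":[0,0,-1]},{"xyz":[0,-2,0],"angular":[0,0,0]},{"xyz":[0,-1,0],"angular":[0,0,0]},{"xyz":[0,0,0],"angular":[0,0,0]}]'
python3 - <<'E'
from h import *
Rt=tool(TR,35,1); delta(np.array([.484,-.209,.345]),Rt)
import pickle
D={n:get_image(n) for n in("scene","top","wrist")}
pickle.dump(D,open("d1.pkl","wb"))
cv2.imwrite("pics/w7.png",cv2.resize(D["wrist"]["pixels"],None,fx=1.4,fy=1.4,interpolation=cv2.INTER_CUBIC))
cv2.imwrite("pics/s7.png",cv2.resize(D["scene"]["pixels"][90:330,240:500],None,fx=2.4,fy=2.4,interpolation=cv2.INTER_CUBIC))
cv2.imwrite("pics/t7.png",cv2.resize(D["top"]["pixels"][120:260,270:470],None,fx=4,fy=4,interpolation=cv2.INTER_CUBIC))
E
```

```text
time: 6.27
position: [0.5534, -0.0383, 0.3346]
tool_rot: [-1.292, 0.999, 0.549]
ft_force: [0.5, 0.9, -3.5]
grip_width: 0.27
time: 6.68
position: [0.5454, -0.1421, 0.3313]
tool_rot: [-1.263, 1.042, 0.519]
ft_force: [0.3, -0.7, -3.9]
grip_width: 0.268
t 6.68 dxyz cm [-6.14 -6.69  1.37] rot deg [ 0.96 -4.38  1.6 ] | 9.2 4.8  pos [ 0.5454 -0.1421  0.3313] F [ 0.3 -0.7 -3.9] g 23.3
```

View pics/w7.png

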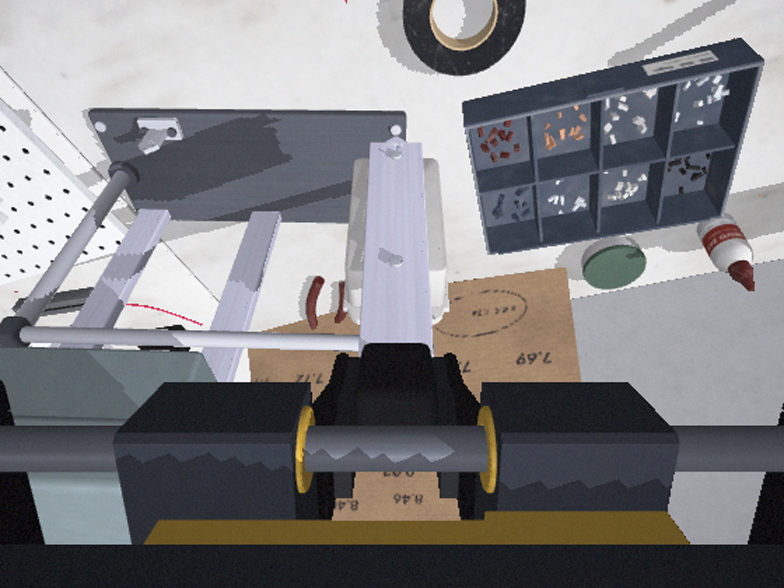

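View pics/s7.png

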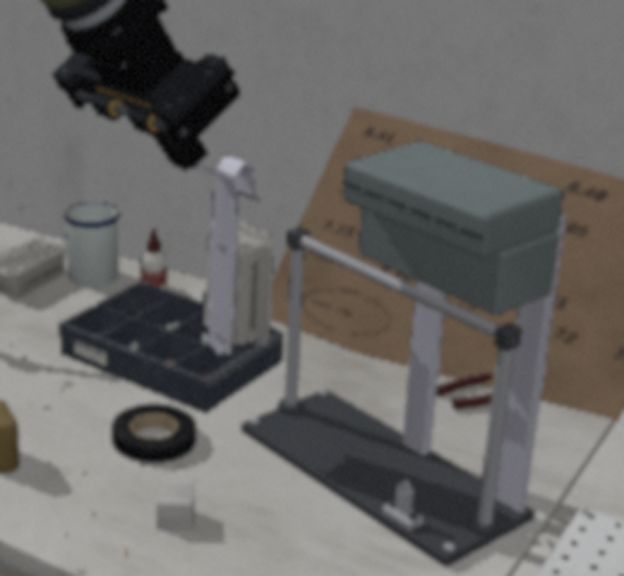

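View pics/t7.png

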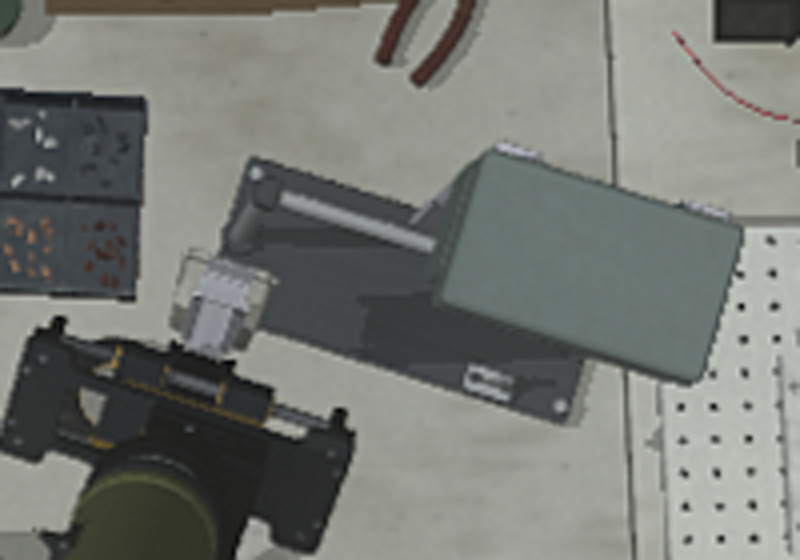

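Run:
```python
from h import *
import pickle
D=pickle.load(open("d1.pkl","rb"))
def z(n,x,y,w,h,k): return cv2.resize(D[n]["pixels"][y:y+h,x:x+w],None,fx=k,fy=k,interpolation=cv2.INTER_CUBIC)
cv2.imwrite("pics/a1.png",z("wrist",50,65,130,80,6))
cv2.imwrite("pics/a2.png",z("scene",390,270,80,60,8))
cv2.imwrite("pics/a3.png",z("top",370,195,60,40,12))
```

```text
(no output)
```

View pics/a1.png

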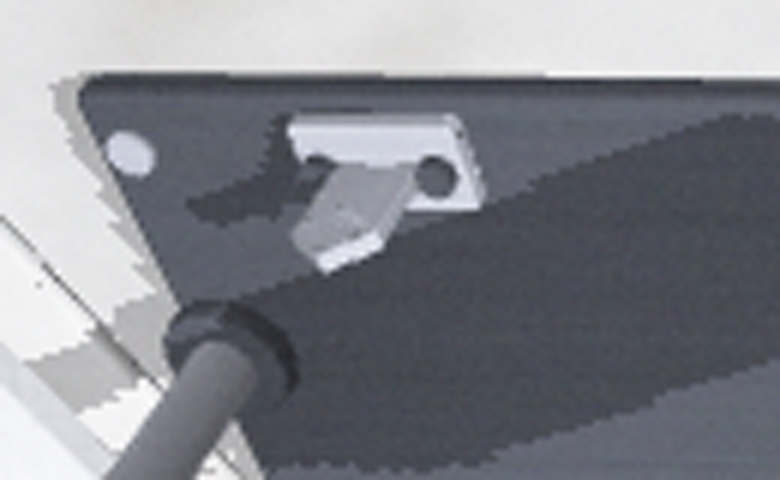

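View pics/a2.png

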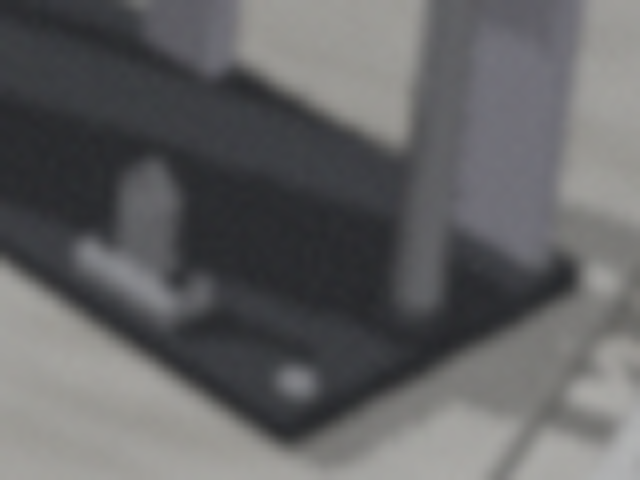

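View pics/a3.png

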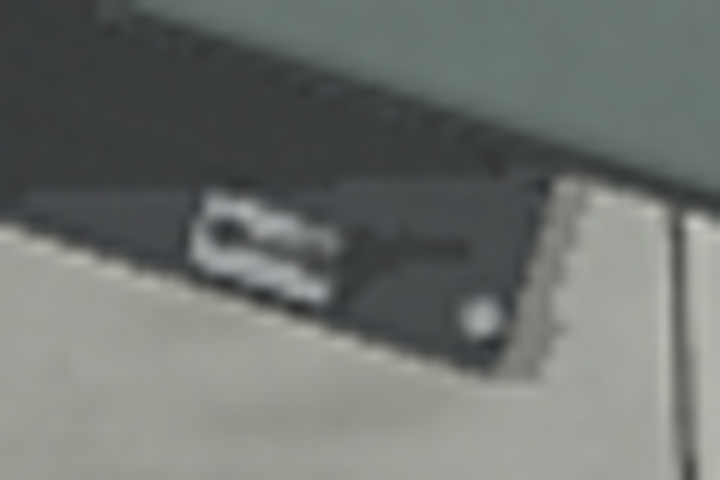

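The pointer tip is at about scene (409,289.5) and wrist (103.5,108.8). I'll fit the rail pose and the pointer jointly.

```bash
cat > fit.py <<'E'
from h import *
import pickle
D=pickle.load(open("d1.pkl","rb"))
S,T,W=D["scene"],D["top"],D["wrist"]
w7=lambda u,v:(u/1.4-.15,v/1.4-.15); s7=lambda u,v:(u/2.4+240-.3,v/2.4+90-.3); t7=lambda u,v:(u/4+270-.37,v/4+120-.37); t4=lambda u,v:(u/5+310-.4,v/5+140-.4)
a1=lambda u,v:(u/6+50-.4,v/6+65-.4);a2=lambda u,v:(u/8+390-.44,v/8+270-.44);a3=lambda u,v:(u/12+370-.46,v/12+195-.46)
obs=[("Rblk W",W,w7(12,333),[0,-.134,.215]),("Lblk T",T,t7(268,190),[0,.134,.215]),("Lblk S",S,s7(297,240),[0,.134,.215]),("Rblk S",S,s7(508,337),[0,-.134,.215]),
("BL T",T,t7(250,158),[.0625,.145,.012]),("FR T",T,a3(495,372),[-.0625,-.145,.012]),("FL T",T,t4(53,288),[-.0625,.145,.012]),("FR S",S,a2(288,432),[-.0625,-.145,.012]),
("FRb W",W,a1(80,76),[-.0625,-.145,.0]),("ptr S",S,a2(152,157),None),("ptr W",W,a1(323,265),None),("Rfoot W",W,a1(232,345),[0,-.134,.02]),("Rfoot S",S,a2(420,308),[0,-.134,.013])]
def f(q,v=0):
    x,y,th,py=q;F=frame(th);r=[]
    for n,c,uv,p in obs:
        if p is None:p=[-.05,py,.055]
        e=proj(c,np.array([x,y,0])+F@p)[0]-uv
        if v:print(n,e.round(2))
        r.append(e)
    return np.concatenate(r)
r=least_squares(f,[.625,-.325,-.325,-.07],loss="soft_l1");f(r.x,1);print(r.x,np.degrees(r.x[2]))
E
python3 fit.py
```

```text
Rblk W [1.73 0.46]
Lblk T [0.33 1.3 ]
Lblk S [0.5  0.37]
Rblk S [-0.13  0.76]
BL T [ 0.47 -0.4 ]
FR T [0.99 0.89]
FL T [0.18 0.21]
FR S [ 0.31 -0.16]
FRb W [ 1.66 -1.65]
ptr S [-0.07  1.5 ]
ptr W [ 0.19 -0.24]
Rfoot W [-1.25  3.76]
Rfoot S [-0.81  2.15]
[ 0.62303336 -0.32570469 -0.33741709 -0.07786891] -19.332575063518938
```

```bash
sed -i 's/^TS=.*/TS=np.radians(17.9); TR=np.radians(-19.1); MID=np.array([.6235,-.3257,.215])/' h.py
cat >> h.py <<'E'
OFF=np.array([-.061,0,.0222])
def tgt(rx,ry,rz,th=None):   # carrier origin in rail frame -> delta
    Rt=tool(TR,35,1); delta(MID+frame(TR)@(np.array([rx,ry,rz])+OFF),Rt)
    p=frame(TR).T@(get_state()["position"]-MID)-OFF; print("carrier in rail frame mm",(p*1000).round(1))
E
python3 -m handwheel '[{"xyz":[-1.5,-1.2,-0.2],"angular":[0.4,-1.5,0.4]},{"xyz":[-1.9,-1.7,-0.2],"angular":[0.4,-1.5,0.4]},{"xyz":[-1.9,-2,-0.5],"angular":[0.2,-1.4,0.4]},{"xyz":[-1,-1.6,-0.8],"angular":[0,0,0]},{"xyz":[0,0,0],"angular":[0,0,0]}]'
python3 -c "
from h import *
tgt(-.1,.065,.050)"
```

```text
time: 7.25
position: [0.5321, -0.1959, 0.3047]
tool_rot: [-1.277, 0.971, 0.543]
ft_force: [-0.5, 0.2, -4.8]
grip_width: 0.27
t 7.25 dxyz cm [-3.95 -1.57 -1.75] rot deg [-0.28 -2.18 -1.8 ] | 4.6 2.8  pos [ 0.5321 -0.1959  0.3047] F [-0.5  0.2 -4.8] g 23.5
carrier in rail frame mm [-67.8  92.8  67.5]
```

```bash
python3 -m handwheel '[{"xyz":[-2,-0.6,-0.4],"angular":[0,0,0]},{"xyz":[-2,-0.5,-0.4],"angular":[0,0,0]},{"xyz":[-0.5,0,0],"angular":[-0.2,-1.2,-1]},{"xyz":[-0.5,0,0],"angular":[-0.2,-1.2,-1]},{"xyz":[0,0,0],"angular":[0,0,0]}]'
python3 -c "
from h import *
tgt(-.1,.065,.050)"
```

```text
time: 7.67
position: [0.5236, -0.2173, 0.2879]
tool_rot: [-1.263, 0.969, 0.517]
ft_force: [-0.8, 0.6, -4.9]
grip_width: 0.276
t 7.67 dxyz cm [-3.1   0.57 -0.07] rot deg [-0.59 -1.26 -0.49] | 3.2 1.5  pos [ 0.5236 -0.2173  0.2879] F [-0.8  0.6 -4.9] g 24.0
carrier in rail frame mm [-68.8  69.8  50.7]
```

```bash
python3 -m handwheel '[{"xyz":[0,0.6,0],"angular":[-0.5,-1.2,-0.5]},{"xyz":[0,0,0],"angular":[0,0,0]},{"xyz":[0,0,0],"angular":[0,0,0]}]'
python3 - <<'E'
from h import *
tgt(-.046,.065,.046); print(get_state()["joint_positions"].round(2))
import pickle
D={n:get_image(n) for n in("scene","top","wrist")}
pickle.dump(D,open("d2.pkl","wb"))
cv2.imwrite("pics/w8.png",cv2.resize(D["wrist"]["pixels"],None,fx=1.4,fy=1.4,interpolation=cv2.INTER_CUBIC))
cv2.imwrite("pics/s8.png",cv2.resize(D["scene"]["pixels"][110:260,300:480],None,fx=4,fy=4,interpolation=cv2.INTER_CUBIC))
cv2.imwrite("pics/t8.png",cv2.resize(D["top"]["pixels"][120:260,290:470],None,fx=4,fy=4,interpolation=cv2.INTER_CUBIC))
E
```

```text
time: 7.92
position: [0.5326, -0.2093, 0.287]
tool_rot: [-1.271, 0.957, 0.499]
ft_force: [-0.1, -0.2, -2.5]
grip_width: 0.274
t 7.92 dxyz cm [ 1.11 -2.   -0.38] rot deg [-0.16 -0.2  -0.38] | 2.3 0.5  pos [ 0.5326 -0.2093  0.287 ] F [-0.1 -0.2 -2.5] g 23.8
carrier in rail frame mm [-63.   80.3  49.8]
[ 0.52 -0.3  -0.16  2.08 -0.1   0.76  1.65]
```

View pics/w8.png

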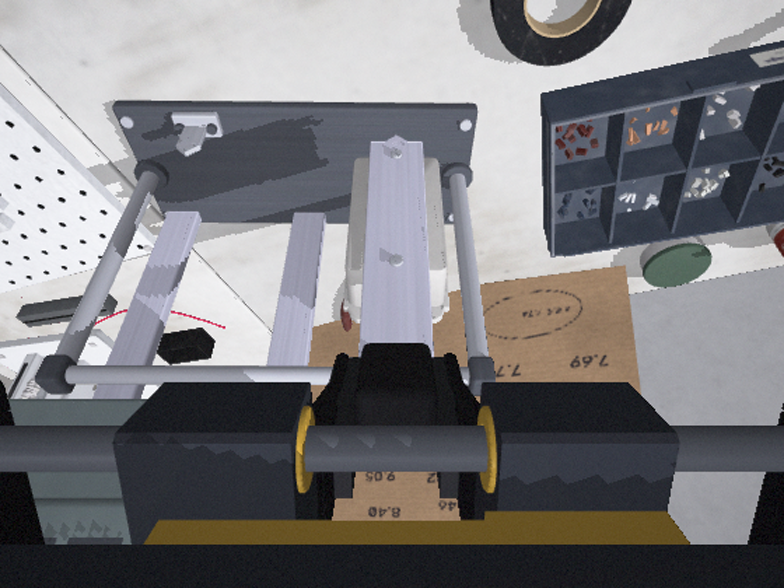

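View pics/s8.png

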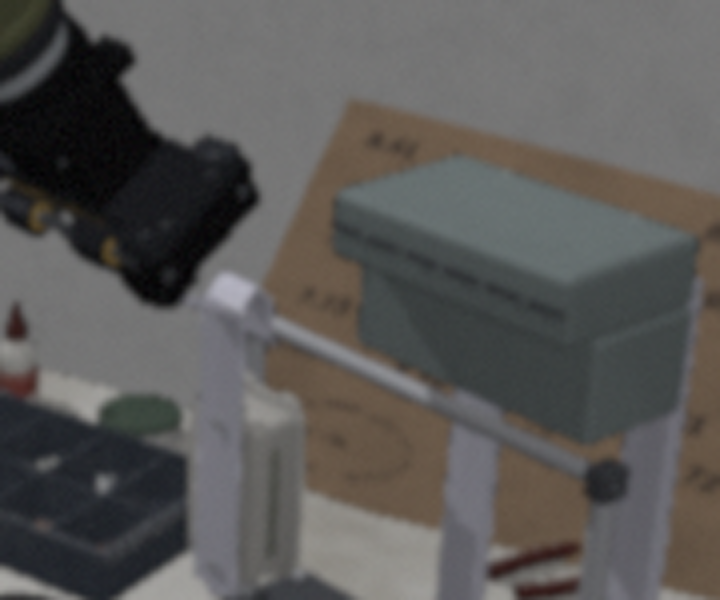

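View pics/t8.png

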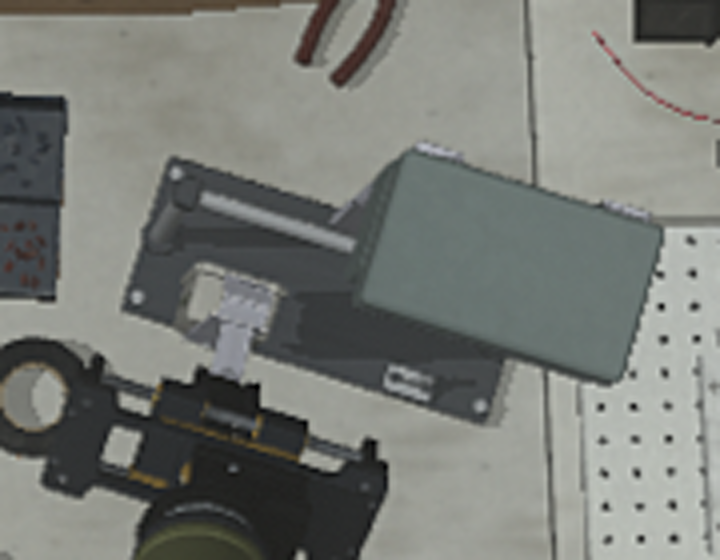

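Joint 2 is at its -0.3 limit, which explains the shortfall in x, and moving to +x relieves it. The carrier is at rail-frame (-63, 80, 50) mm and upright, so I'll approach level.

```bash
python3 -m handwheel '[{"xyz":[0.8,-0.9,-0.3],"angular":[-0.1,-0.1,-0.3]},{"xyz":[0.9,-0.6,-0.1],"angular":[0,0,0]},{"xyz":[0,0,0],"angular":[0,0,0]}]'
python3 - <<'E'
from h import *
tgt(0,.070,.046); print(get_state()["joint_positions"].round(3))
E
```

```text
time: 8.32
position: [0.5501, -0.2259, 0.2844]
tool_rot: [-1.27, 0.959, 0.491]
ft_force: [-0.5, -0.5, -3.2]
grip_width: 0.268
t 8.32 dxyz cm [ 3.86 -1.37 -0.12] rot deg [-0.01 -0.02 -0.01] | 4.1 0.0  pos [ 0.5501 -0.2259  0.2844] F [-0.5 -0.5 -3.2] g 23.3
carrier in rail frame mm [-41.   70.3  47.2]
[ 0.529 -0.248 -0.15   2.046 -0.089  0.732  1.657]
```

Run:
```python
from h import *
d=get_image("scene"); o=MID+frame(TR)@np.array([-.041,.0703,.0472])
im=cv2.resize(d["pixels"],None,fx=6,fy=6,interpolation=cv2.INTER_CUBIC)
for p in ([.02,0,-.031],[0,0,.014],[.029,0,-.062],[-.0115,0,-.195]): cv2.drawMarker(im,tuple((proj(d,o+frame(TR)@p)[0]*6+2.5).astype(int)),(0,0,255),0,14,1)
for y in (.134,0.0,-.134): cv2.drawMarker(im,tuple((proj(d,MID+frame(TR)@[0,y,0])[0]*6+2.5).astype(int)),(0,255,0),0,14,1)
u=(proj(d,o)[0]*6).astype(int); cv2.imwrite("pics/s9.png",im[u[1]-150:u[1]+450,u[0]-200:u[0]+500])
```

```text
(no output)
```

View pics/s9.png

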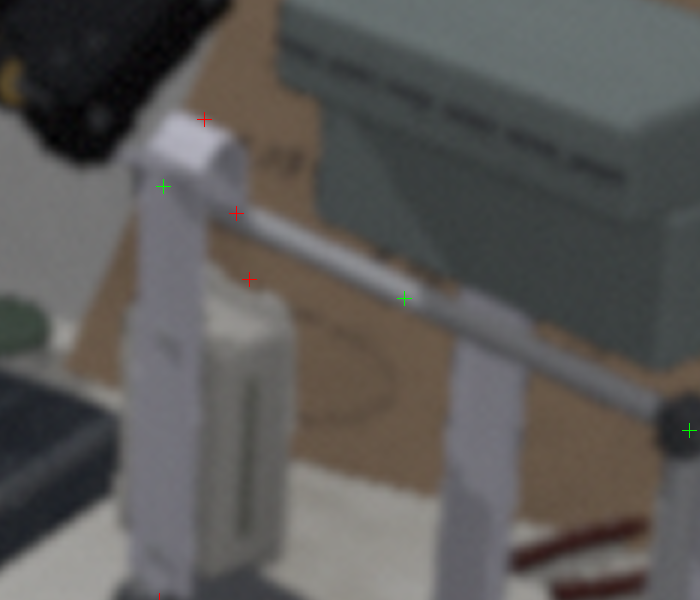

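```bash
python3 -m handwheel '[{"xyz":[1.2,-0.45,0],"angular":[0,0,0]},{"xyz":[0.8,-0.3,0],"angular":[0,0,0]},{"xyz":[0,0,0],"angular":[0,0,0]}]'
cat > look.py <<'E'
from h import *
import sys
n=sys.argv[1]
p=frame(TR).T@(get_state()["position"]-MID)-OFF
d=get_image("scene"); o=MID+frame(TR)@p
im=cv2.resize(d["pixels"],None,fx=6,fy=6,interpolation=cv2.INTER_CUBIC)
for q in ([0,.015,.014],[0,-.015,.014],[.029,-.032,-.062],[-.0115,0,-.195],[-.013,-.018,-.02],[-.013,-.018,-.18]): cv2.drawMarker(im,tuple((proj(d,o+frame(TR)@q)[0]*6+2.5).astype(int)),(0,0,255),0,14,1)
cv2.drawMarker(im,tuple((proj(d,MID+frame(TR)@[-.05,-.078,-.16])[0]*6+2.5).astype(int)),(0,255,0),0,14,1)
u=(proj(d,o)[0]*6).astype(int); cv2.imwrite(f"pics/{n}.png",im[u[1]-110:u[1]+490,u[0]-200:u[0]+550])
E
python3 - <<'E'
from h import *
tgt(0,.070,.046); print(get_state()["joint_positions"].round(3))
E
python3 look.py s10
```

```text
time: 8.62
position: [0.5694, -0.2331, 0.2837]
tool_rot: [-1.268, 0.962, 0.494]
ft_force: [-0.3, 0.7, -3.9]
grip_width: 0.268
t 8.62 dxyz cm [ 1.94 -0.65 -0.05] rot deg [-0.12 -0.2   0.02] | 2.0 0.2  pos [ 0.5694 -0.2331  0.2837] F [-0.3  0.7 -3.9] g 23.3
carrier in rail frame mm [-20.5  69.8  46.5]
[ 0.531 -0.198 -0.156  2.006 -0.077  0.725  1.647]
```

View pics/s10.png

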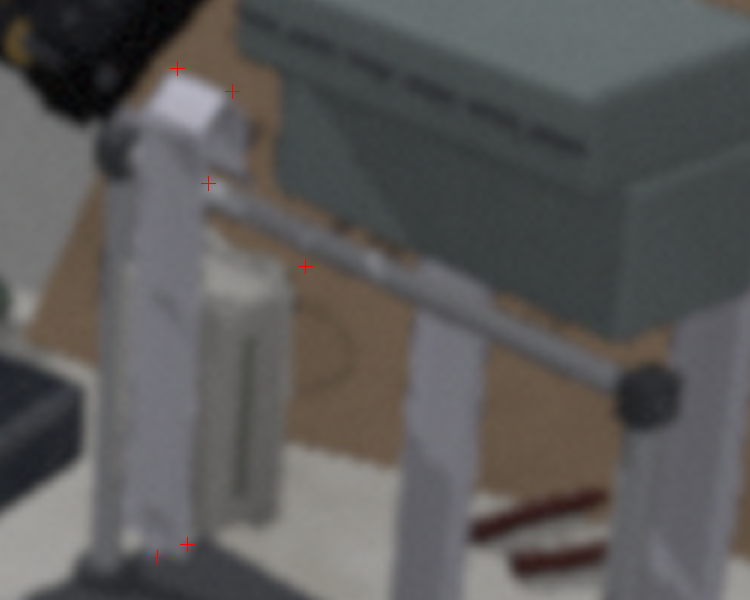

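The lip at (245,155) is above the rail and the driver's top is below it, which agrees with the model. I'll go in the remaining 20 mm.

```bash
python3 -m handwheel '[{"xyz":[1.2,-0.4,0],"angular":[0,0,0]},{"xyz":[0.7,-0.25,0],"angular":[0,-0.2,0]},{"xyz":[0,0,0],"angular":[0,0,0]}]'
python3 - <<'E'
from h import *
tgt(0,.070,.046)
E
python3 look.py s11
```

```text
time: 8.92
position: [0.587, -0.239, 0.283]
tool_rot: [-1.267, 0.96, 0.493]
ft_force: [-1.3, 0.6, -4.5]
grip_width: 0.273
t 8.92 dxyz cm [ 0.18 -0.06  0.02] rot deg [-0.18 -0.15  0.02] | 0.2 0.2  pos [ 0.587 -0.239  0.283] F [-1.3  0.6 -4.5] g 23.8
carrier in rail frame mm [-1.9 69.9 45.8]
```

View pics/s11.png

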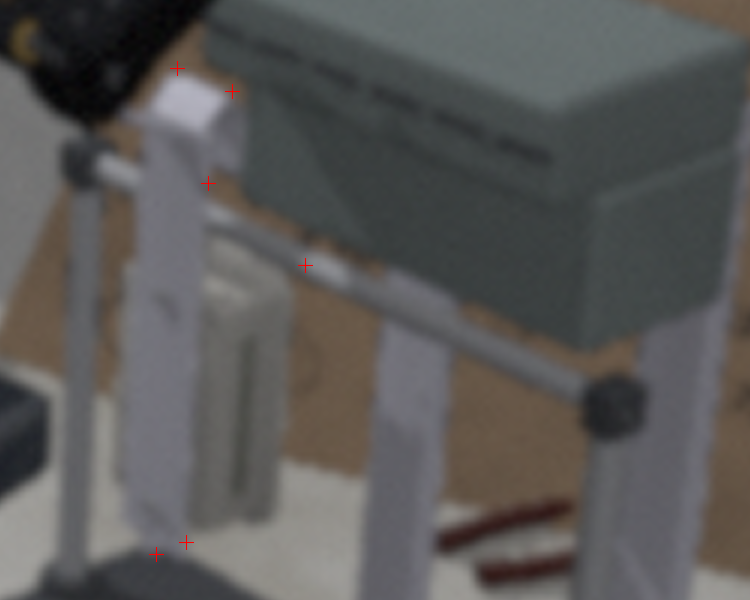

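```bash
python3 -m handwheel '[{"xyz":[0.3,-0.1,0],"angular":[-0.15,-0.15,0]},{"xyz":[0,0,-0.8],"angular":[0,0,0]},{"xyz":[0,0,-0.8],"angular":[0,0,0]},{"xyz":[0,0,0],"angular":[0,0,0]}]'
python3 - <<'E'
from h import *
tgt(0.0005,.070,.02)
E
```

```text
time: 9.3
position: [0.5881, -0.2394, 0.2654]
tool_rot: [-1.27, 0.96, 0.491]
ft_force: [-0.2, 0.8, -5.1]
grip_width: 0.273
t 9.3 dxyz cm [ 0.11 -0.04 -0.82] rot deg [-0.04 -0.08  0.03] | 0.8 0.1  pos [ 0.5881 -0.2394  0.2654] F [-0.2  0.8 -5.1] g 23.8
carrier in rail frame mm [-0.7 70.  28.2]
```

```bash
python3 -m handwheel '[{"xyz":[0.05,0,-0.8],"angular":[0,0,0]},{"xyz":[0.05,0,-0.8],"angular":[0,0,0]},{"xyz":[0,0,0],"angular":[0,0,0]}]'
python3 - <<'E'
from h import *
tgt(0.0,.070,.0)
E
python3 look.py s12
```

```text
time: 9.55
position: [0.5887, -0.2392, 0.247]
tool_rot: [-1.269, 0.961, 0.492]
ft_force: [2.9, -0.7, -6.2]
grip_width: 0.273
t 9.55 dxyz cm [ 0.01 -0.04 -0.98] rot deg [-0.04 -0.09  0.03] | 1.0 0.1  pos [ 0.5887 -0.2392  0.247 ] F [ 2.9 -0.7 -6.2] g 23.8
carrier in rail frame mm [-0.2 70.3  9.8]
```

View pics/s12.png

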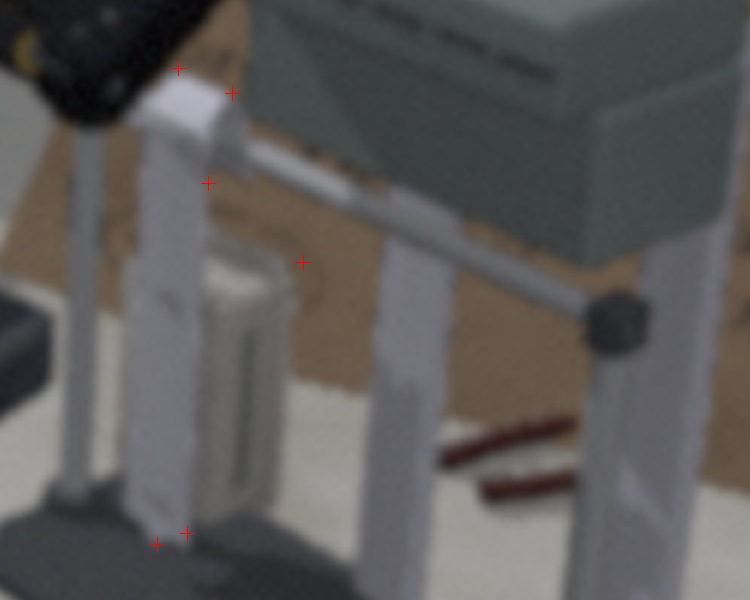

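```bash
python3 -m handwheel '[{"xyz":[0.2,-0.05,-0.3],"angular":[0,0,0]},{"xyz":[0.05,0,-0.5],"angular":[0,0,0]},{"xyz":[0,0,0],"angular":[0,0,0]}]'
python3 - <<'E'
from h import *
tgt(0.0,.070,.0)
E
```

```text
time: 9.85
position: [0.5916, -0.2398, 0.2391]
tool_rot: [-1.27, 0.96, 0.491]
ft_force: [0.6, 0.1, -4.5]
grip_width: 0.27
t 9.85 dxyz cm [-0.28  0.02 -0.19] rot deg [-0.03 -0.07  0.03] | 0.3 0.1  pos [ 0.5916 -0.2398  0.2391] F [ 0.6  0.1 -4.5] g 23.5
carrier in rail frame mm [ 2.7 70.7  1.9]
```

```bash
python3 -m handwheel '[{"xyz":[0,0,-0.25],"angular":[0,0,0]},{"xyz":[0,0,0],"angular":[0,0,0]}]'
python3 -c "
from h import *
tgt(0.0,.070,.0)"; python3 look.py s13
```

```text
time: 10.02
position: [0.5921, -0.24, 0.2389]
tool_rot: [-1.271, 0.959, 0.489]
ft_force: [-1.0, 0.7, -3.6]
grip_width: 0.268
t 10.02 dxyz cm [-0.34  0.05 -0.17] rot deg [0.03 0.06 0.03] | 0.4 0.1  pos [ 0.5921 -0.24    0.2389] F [-1.   0.7 -3.6] g 23.3
carrier in rail frame mm [ 3.3 70.7  1.7]
```

View pics/s13.png

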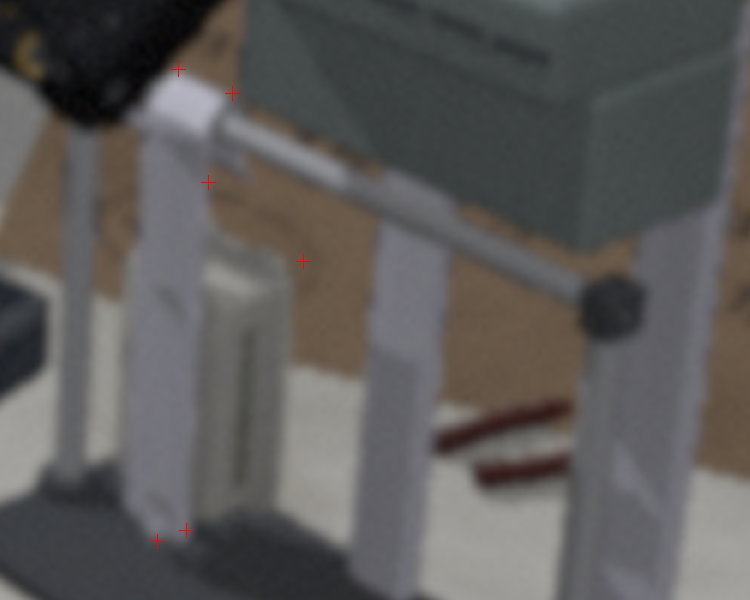

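```bash
python3 -m handwheel '[{"xyz":[-0.05,0,-0.35],"angular":[0,0,0]},{"xyz":[0,0,0],"angular":[0,0,0]}]'
python3 -c "
from h import *
tgt(0.0,.070,.0)"
```

```text
time: 10.23
position: [0.5923, -0.2401, 0.2392]
tool_rot: [-1.273, 0.956, 0.486]
ft_force: [-0.7, -0.2, -4.5]
grip_width: 0.266
t 10.23 dxyz cm [-0.35  0.05 -0.2 ] rot deg [0.13 0.28 0.03] | 0.4 0.3  pos [ 0.5923 -0.2401  0.2392] F [-0.7 -0.2 -4.5] g 23.1
carrier in rail frame mm [ 3.5 70.7  2. ]
```

```bash
python3 -m handwheel '[{"xyz":[0,0,-0.3],"angular":[0,0,0]},{"xyz":[0,0,-0.3],"angular":[0,0,0]},{"xyz":[0,0,-0.3],"angular":[0,0,0]}]'
python3 -c "
from h import *
tgt(0.0,.070,.0)"
```

```text
time: 10.48
position: [0.5925, -0.2402, 0.2381]
tool_rot: [-1.277, 0.953, 0.481]
ft_force: [-19.2, 8.2, 14.9]
grip_width: 0.27
t 10.48 dxyz cm [-0.37  0.06 -0.09] rot deg [0.33 0.61 0.03] | 0.4 0.7  pos [ 0.5925 -0.2402  0.2381] F [-19.2   8.2  14.9] g 23.5
carrier in rail frame mm [ 3.7 70.6  0.9]
```

Contact is on one roof slope: 20 N towards rail -x and about 19 N up, so the carrier is slightly too far to +x. I'll ease back.

```bash
python3 -m handwheel '[{"xyz":[-0.25,0.1,0],"angular":[0.3,0.6,0]},{"xyz":[0,0,0],"angular":[0,0,0]}]'
python3 -c "
from h import *
tgt(0.0,.070,.0)"
```

```text
time: 10.65
position: [0.5905, -0.2394, 0.2403]
tool_rot: [-1.273, 0.957, 0.487]
ft_force: [-0.3, -0.1, -3.6]
grip_width: 0.271
t 10.65 dxyz cm [-0.18 -0.02 -0.31] rot deg [0.12 0.19 0.03] | 0.4 0.2  pos [ 0.5905 -0.2394  0.2403] F [-0.3 -0.1 -3.6] g 23.6
carrier in rail frame mm [ 1.6 70.8  3.1]
```

```bash
python3 -m handwheel '[{"xyz":[0,0,-0.3],"angular":[0.1,0.2,0]},{"xyz":[0,0,-0.3],"angular":[0,0.2,0]}]'
python3 -c "
from h import *
tgt(0.0,.070,.0)"
```

```text
time: 10.82
position: [0.5914, -0.2397, 0.2367]
tool_rot: [-1.272, 0.961, 0.49]
ft_force: [-26.2, 10.0, 22.3]
grip_width: 0.271
t 10.82 dxyz cm [-0.26  0.01  0.05] rot deg [ 0.1  -0.03  0.04] | 0.3 0.1  pos [ 0.5914 -0.2397  0.2367] F [-26.2  10.   22.3] g 23.6
carrier in rail frame mm [ 2.5 70.7 -0.5]
```

```bash
python3 -m handwheel '[{"xyz":[-0.2,0.07,-0.05],"angular":[0,0,0]}]'
python3 -c "
from h import *
tgt(0.0,.070,.0);print(get_state()['torque'])"
python3 -m handwheel '[{"xyz":[0,0,0],"angular":[0,0,0]}]'
python3 -c "
from h import *
tgt(0.0,.070,.0);print(get_state()['torque'])"
```

```text
time: 10.9
position: [0.5909, -0.2396, 0.238]
tool_rot: [-1.274, 0.958, 0.486]
ft_force: [4.3, -1.0, -2.5]
grip_width: 0.269
t 10.9 dxyz cm [-0.21 -0.   -0.08] rot deg [0.19 0.2  0.04] | 0.2 0.3  pos [ 0.5909 -0.2396  0.238 ] F [ 4.3 -1.  -2.5] g 23.4
carrier in rail frame mm [ 2.  70.7  0.8]
[0.21004114 0.49808629 0.00295755]
time: 10.98
position: [0.5912, -0.2397, 0.2381]
tool_rot: [-1.274, 0.957, 0.486]
ft_force: [-0.1, 0.4, -4.3]
grip_width: 0.274
t 10.98 dxyz cm [-0.24  0.01 -0.09] rot deg [0.2  0.24 0.05] | 0.3 0.3  pos [ 0.5912 -0.2397  0.2381] F [-0.1  0.4 -4.3] g 23.8
carrier in rail frame mm [ 2.3 70.7  0.9]
[ 0.53891061  1.32389308 -0.06371695]
```

The carrier is hooked with its throat round the rail, about 1 mm above its seat and with no side force. I'll slide it along rail -y in small checked steps.

```bash
python3 -m handwheel '[{"xyz":[-0.25,-0.7,-0.05],"angular":[0.1,0.1,0]},{"xyz":[-0.33,-0.95,-0.05],"angular":[0,0,0]},{"xyz":[-0.33,-0.95,-0.05],"angular":[0,0,0]},{"xyz":[0,0,0],"angular":[0,0,0]}]'
python3 -c "
from h import *
tgt(0.002,-.078,.0005);print(get_state()['torque'],get_state()['joint_positions'].round(2))"
```

```text
time: 11.32
position: [0.5856, -0.2565, 0.2376]
tool_rot: [-1.275, 0.948, 0.5]
ft_force: [-3.9, -2.1, 0.4]
grip_width: 0.271
t 11.32 dxyz cm [-4.340e+00 -1.236e+01  1.000e-02] rot deg [-0.2   0.2  -0.73] | 13.1 0.8  pos [ 0.5856 -0.2565  0.2376] F [-3.9 -2.1  0.4] g 23.5
carrier in rail frame mm [ 2.6 53.   0.4]
[-0.25521645  1.50421766 -0.74172983] [ 0.54 -0.11 -0.13  2.03 -0.12  0.61  1.73]
```

```bash
python3 -m handwheel '[{"xyz":[-0.4,-1.1,0],"angular":[-0.1,0.1,-0.6]},{"xyz":[-0.4,-1.2,0],"angular":[0,0,-0.2]},{"xyz":[-0.4,-1.2,0],"angular":[0,0,-0.2]},{"xyz":[-0.4,-1.2,0],"angular":[0,0,-0.2]},{"xyz":[0,0,0],"angular":[0,0,0]}]'
python3 -c "
from h import *
tgt(0.002,-.078,.0005);print(get_state()['torque'])"; python3 look.py s14
```

```text
time: 11.73
position: [0.5731, -0.2924, 0.2379]
tool_rot: [-1.267, 0.951, 0.501]
ft_force: [-4.4, -3.2, -0.2]
grip_width: 0.272
t 11.73 dxyz cm [-3.09 -8.77 -0.02] rot deg [-0.54 -0.   -0.49] | 9.3 0.7  pos [ 0.5731 -0.2924  0.2379] F [-4.4 -3.2 -0.2] g 23.6
carrier in rail frame mm [ 2.5 15.   0.7]
[-0.48804503  1.48965632 -0.68786491]
```

View pics/s14.png

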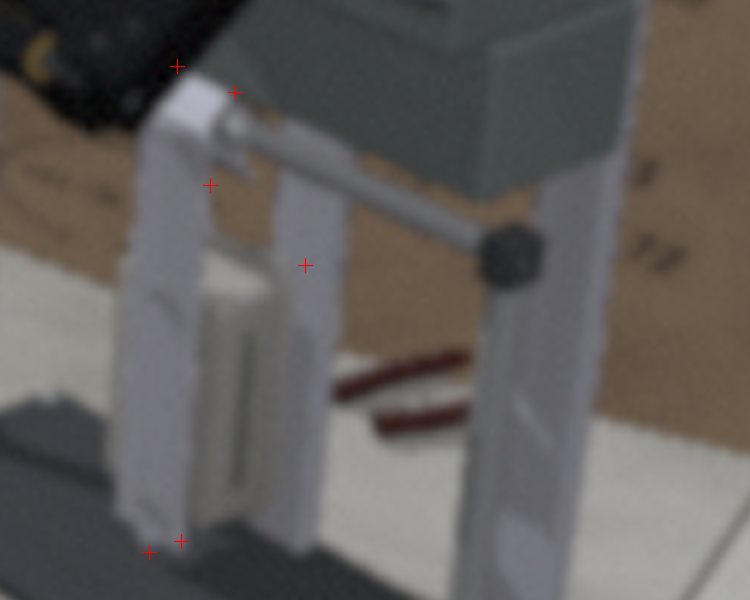

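The carrier sits on the rail with its hook top at (195,95) and is sliding smoothly under the housing. I'll check the clearance from the top view.

```bash
python3 -m handwheel '[{"xyz":[-0.4,-1.1,0],"angular":[-0.5,0,-0.5]},{"xyz":[-0.4,-1.15,0],"angular":[0,0,-0.2]},{"xyz":[0,0,0],"angular":[0,0,0]}]'
cat > see.py <<'E'
from h import *
import sys
n=sys.argv[1]
t=get_image("top")["pixels"][120:260,290:470]; w=get_image("wrist")["pixels"]
cv2.imwrite(f"pics/t{n}.png",cv2.resize(t,None,fx=4,fy=4,interpolation=cv2.INTER_CUBIC)); cv2.imwrite(f"pics/w{n}.png",cv2.resize(w,None,fx=1.4,fy=1.4,interpolation=cv2.INTER_CUBIC))
E
python3 -c "
from h import *
tgt(0.002,-.078,.0005);print(get_state()['torque'])"; python3 see.py 15
```

```text
time: 12.03
position: [0.5666, -0.3107, 0.2377]
tool_rot: [-1.269, 0.957, 0.495]
ft_force: [-7.0, -2.0, 2.1]
grip_width: 0.274
t 12.03 dxyz cm [-2.44 -6.94  0.  ] rot deg [-0.2  -0.06 -0.13] | 7.4 0.2  pos [ 0.5666 -0.3107  0.2377] F [-7.  -2.   2.1] g 23.9
carrier in rail frame mm [ 2.4 -4.5  0.5]
[-0.64201721  1.62438081 -0.95193874]
```

View pics/t15.png

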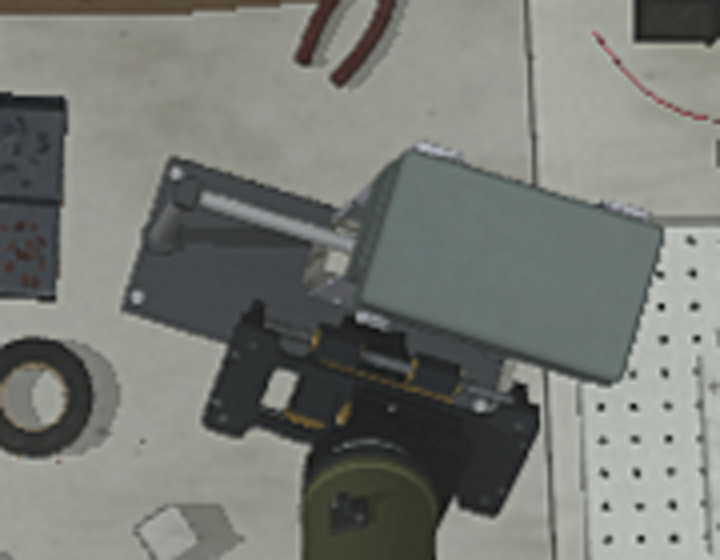

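View pics/w15.png

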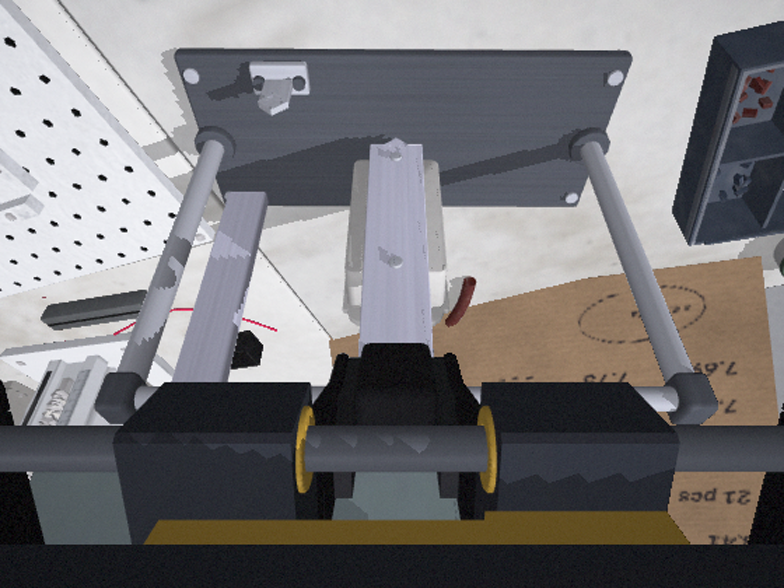

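The gripper body clears the housing, and wrist (275,95) shows the pointer still to the -y side of the nose at (397,142). Continuing.

```bash
python3 -m handwheel '[{"xyz":[-0.45,-1.1,0],"angular":[-0.2,0,-0.3]},{"xyz":[-0.4,-1.2,0],"angular":[0,0,-0.2]},{"xyz":[-0.4,-1.2,0],"angular":[0,0,-0.2]},{"xyz":[-0.4,-1.2,0],"angular":[0,0,-0.2]},{"xyz":[0,0,0],"angular":[0,0,0]}]'
python3 -c "
from h import *
tgt(0.002,-.078,.0005);print(get_state()['torque'])"; python3 see.py 16
```

```text
time: 12.55
position: [0.5545, -0.3456, 0.2381]
tool_rot: [-1.264, 0.955, 0.5]
ft_force: [-4.3, -2.7, -0.0]
grip_width: 0.27
t 12.55 dxyz cm [-1.23 -3.45 -0.04] rot deg [-0.55 -0.14 -0.29] | 3.7 0.6  pos [ 0.5545 -0.3456  0.2381] F [-4.3 -2.7 -0. ] g 23.5
carrier in rail frame mm [  2.3 -41.3   0.9]
[-0.47853697  1.435399   -0.70734695]
```

View pics/t16.png

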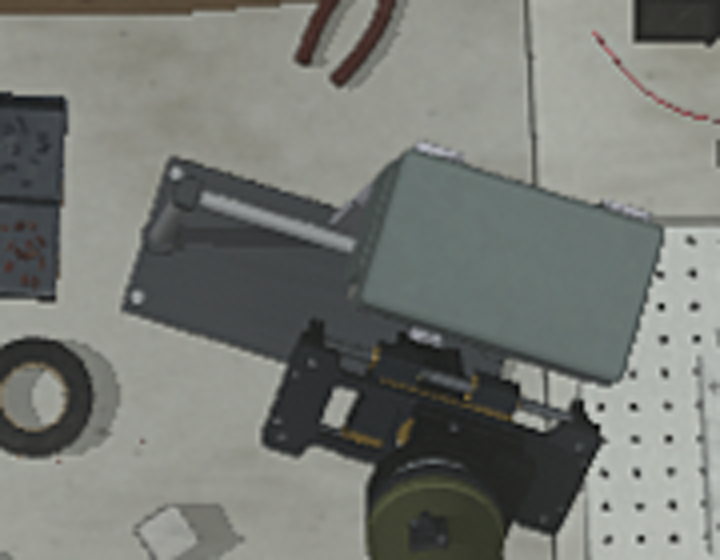

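```bash
python3 -m handwheel '[{"xyz":[-0.4,-1.1,0],"angular":[-0.5,0,-0.4]},{"xyz":[-0.35,-1.0,0],"angular":[0,0,-0.2]},{"xyz":[-0.3,-0.8,0],"angular":[0,0,0]},{"xyz":[0,0,0],"angular":[0,0,0]}]'
python3 -c "
from h import *
tgt(0.002,-.078,.0005);print(get_state()['torque'])"; python3 see.py 17; python3 look.py s17
python3 - <<'E'
from h import *
import pickle
pickle.dump({n:get_image(n) for n in("scene","wrist")},open("d3.pkl","wb"))
w=get_image("wrist")["pixels"]; cv2.imwrite("pics/w17z.png",cv2.resize(w[20:150,170:370],None,fx=4,fy=4,interpolation=cv2.INTER_CUBIC))
E
```

```text
time: 12.98
position: [0.5479, -0.3644, 0.238]
tool_rot: [-1.267, 0.954, 0.503]
ft_force: [-5.5, -3.1, 0.6]
grip_width: 0.268
t 12.98 dxyz cm [-0.57 -1.57 -0.03] rot deg [-0.49 -0.18 -0.49] | 1.7 0.7  pos [ 0.5479 -0.3644  0.238 ] F [-5.5 -3.1  0.6] g 23.3
carrier in rail frame mm [  2.2 -61.3   0.8]
[-0.49507484  1.62181423 -0.7793308 ]
```

View pics/w17z.png

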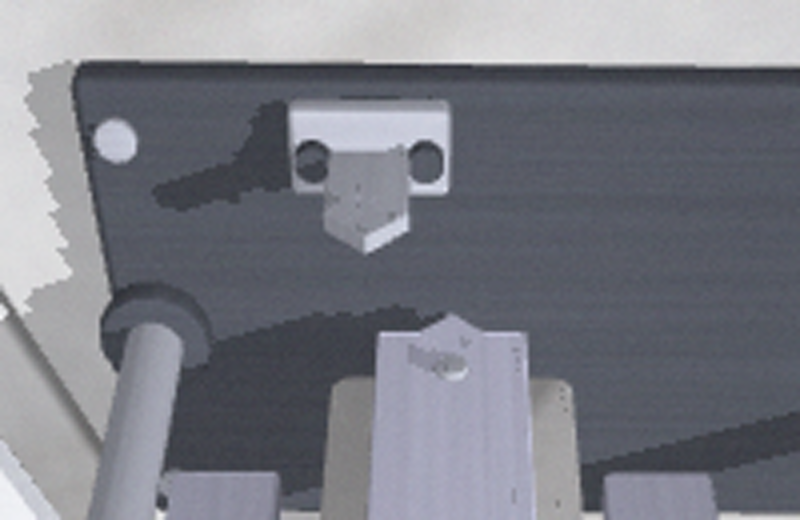

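View pics/s17.png

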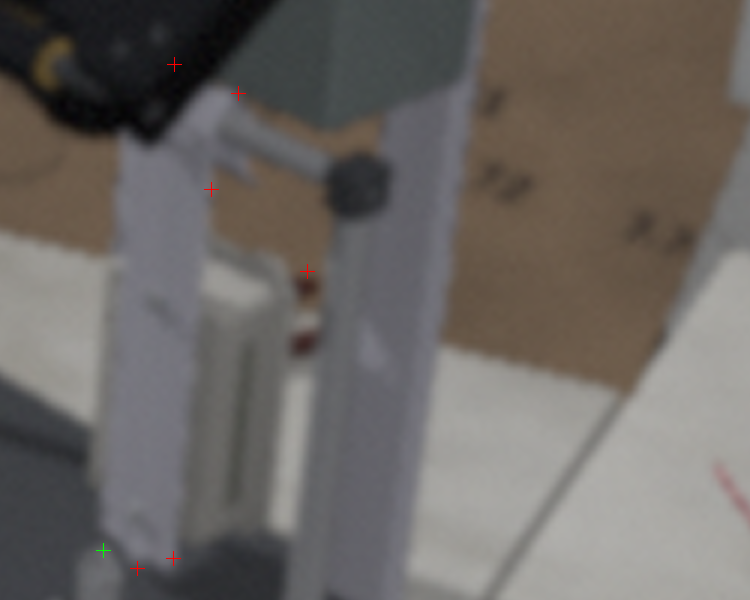

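The wrist view shows the pointer apex at crop (366,244), i.e. pixel (261.1,80.6), and the nose tip at crop (452,315), i.e. (282.6,98.4). I'll work out the remaining y difference.

```bash
cat > rel.py <<'E'
from h import *
def rel(d,ptr,nose,th=TR):
    F=frame(th)
    p=F.T@(atz(d,ptr,.055)-MID); n=F.T@(atz(d,nose,.0205)-MID)
    print("ptr",(p*1e3).round(1),"nose",(n*1e3).round(1),"dy mm (nose must move)",((p-n)[1]*1e3).round(1))
E
python3 - <<'E'
from rel import *
import pickle
D=pickle.load(open("d3.pkl","rb"))
for th in(-18.7,-19.1,-19.5): rel(D["wrist"],(366/4+170-.4,244/4+20-.4),(452/4+170-.4,315/4+20-.4),np.radians(th))
E
```

```text
ptr [ -51.6  -78.1 -160. ] nose [ -11.1  -60.1 -194.5] dy mm (nose must move) -18.0
ptr [ -51.1  -78.5 -160. ] nose [ -10.7  -60.2 -194.5] dy mm (nose must move) -18.3
ptr [ -50.6  -78.9 -160. ] nose [ -10.3  -60.2 -194.5] dy mm (nose must move) -18.6
```

```bash
python3 -m handwheel '[{"xyz":[-0.3,-0.9,0],"angular":[-0.4,-0.1,-0.5]},{"xyz":[-0.25,-0.7,0],"angular":[0,0,-0.2]},{"xyz":[-0.15,-0.4,0],"angular":[0,0,0]},{"xyz":[0,0,0],"angular":[0,0,0]}]'
cat > see2.py <<'E'
from h import *
import pickle,sys
d=get_image("wrist");pickle.dump(d,open("dw.pkl","wb"))
cv2.imwrite(f"pics/{sys.argv[1]}.png",cv2.resize(d["pixels"][20:150,170:370],None,fx=4,fy=4,interpolation=cv2.INTER_CUBIC))
E
python3 -c "
from h import *
tgt(0.002,-.079,.0005);print(get_state()['torque'])"; python3 see2.py w18
```

```text
time: 13.62
position: [0.5453, -0.3718, 0.2381]
tool_rot: [-1.265, 0.949, 0.508]
ft_force: [-6.8, -2.4, 1.0]
grip_width: 0.274
t 13.62 dxyz cm [-0.34 -0.92 -0.04] rot deg [-0.76 -0.14 -0.73] | 1.0 1.1  pos [ 0.5453 -0.3718  0.2381] F [-6.8 -2.4  1. ] g 23.8
carrier in rail frame mm [  2.2 -69.2   0.9]
[-0.6195415   1.71616522 -0.89562547]
```

View pics/w18.png

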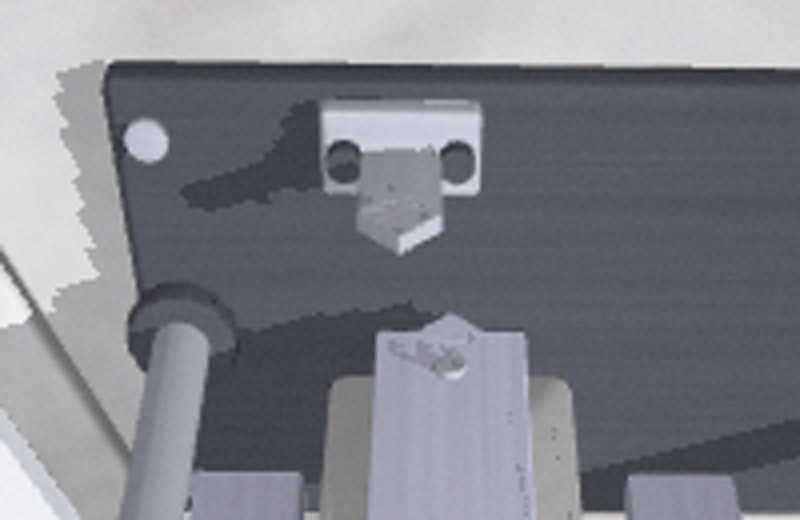

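```bash
python3 -m handwheel '[{"xyz":[-0.3,-0.9,0],"angular":[-0.7,-0.1,-0.7]},{"xyz":[-0.25,-0.7,0],"angular":[-0.2,0,-0.2]},{"xyz":[-0.05,-0.1,0],"angular":[0,0,0]}]'
python3 -c "
from h import *
tgt(0.002,-.079,.0005)"; python3 see2.py w19
```

```text
time: 13.92
position: [0.5427, -0.3789, 0.2378]
tool_rot: [-1.27, 0.953, 0.503]
ft_force: [-3.7, -2.8, 2.0]
grip_width: 0.273
t 13.92 dxyz cm [-0.08 -0.22 -0.01] rot deg [-0.36 -0.12 -0.59] | 0.2 0.7  pos [ 0.5427 -0.3789  0.2378] F [-3.7 -2.8  2. ] g 23.7
carrier in rail frame mm [  2.1 -76.7   0.6]
```

View pics/w19.png

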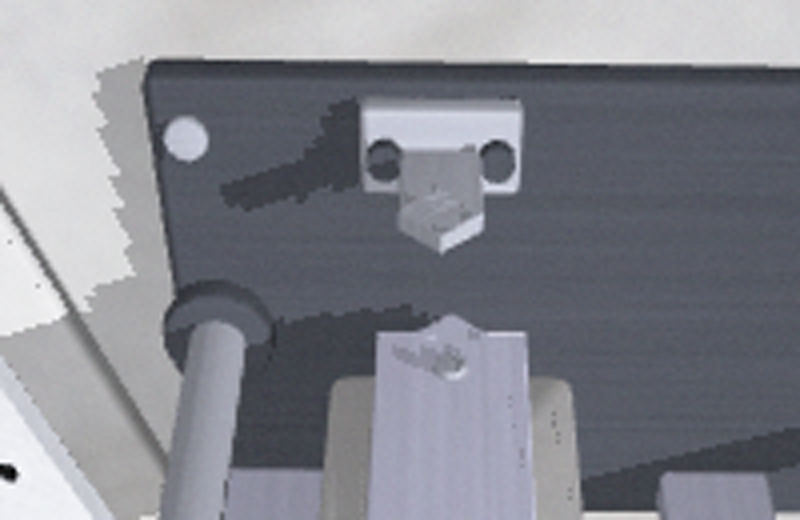

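```bash
cat > r2.py <<'E'
from rel import *
import pickle,sys
d=pickle.load(open("dw.pkl","rb")); a=[float(v) for v in sys.argv[1:5]]
for th in(-18.7,-19.3): rel(d,(a[0]/4+170-.4,a[1]/4+20-.4),(a[2]/4+170-.4,a[3]/4+20-.4),np.radians(th))
E
python3 r2.py 441 243 452 315
```

```text
ptr [ -51.7  -78.4 -160. ] nose [ -10.9  -75.8 -194.5] dy mm (nose must move) -2.6
ptr [ -50.9  -78.9 -160. ] nose [ -10.1  -75.9 -194.5] dy mm (nose must move) -3.0
```

```bash
python3 -m handwheel '[{"xyz":[-0.15,-0.45,0],"angular":[-0.4,-0.1,-0.6]},{"xyz":[-0.05,-0.1,0],"angular":[0,0,0]}]'
python3 -c "
from h import *
tgt(0.002,-.079,.0005)"; python3 see2.py w20
```

```text
time: 14.13
position: [0.5422, -0.3802, 0.2377]
tool_rot: [-1.271, 0.956, 0.496]
ft_force: [-5.1, -1.4, 1.4]
grip_width: 0.275
t 14.13 dxyz cm [-0.03 -0.09  0.  ] rot deg [-0.16 -0.05 -0.29] | 0.1 0.3  pos [ 0.5422 -0.3802  0.2377] F [-5.1 -1.4  1.4] g 24.0
carrier in rail frame mm [  2.  -78.1   0.5]
```

View pics/w20.png

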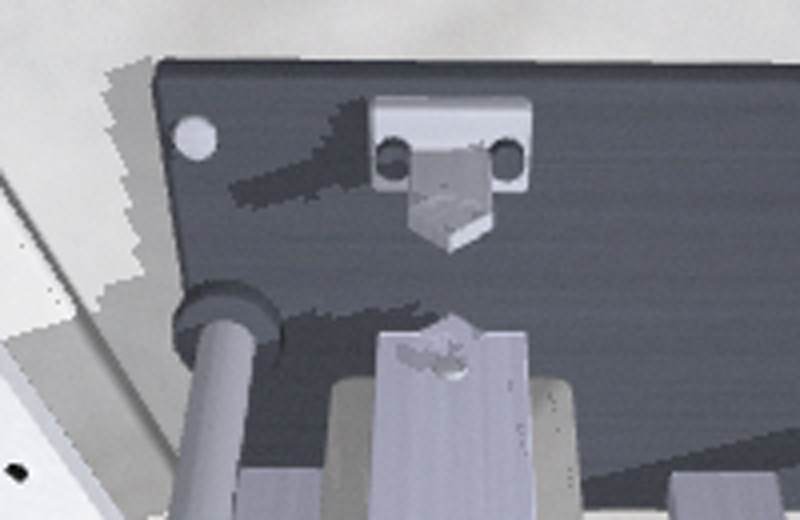

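```bash
python3 r2.py 449.5 243 452 315
python3 -m handwheel '[{"xyz":[-0.08,-0.2,0],"angular":[-0.2,-0.05,-0.3]},{"xyz":[0,0,-0.15],"angular":[0,0,0]}]'
python3 -c "
from h import *
tgt(0.002,-.079,.0005)"; python3 see2.py w21
```

```text
ptr [ -51.5  -78.6 -160. ] nose [ -10.6  -78.1 -194.5] dy mm (nose must move) -0.5
ptr [ -50.6  -79.1 -160. ] nose [  -9.7  -78.2 -194.5] dy mm (nose must move) -0.9
time: 14.35
position: [0.5421, -0.3801, 0.2369]
tool_rot: [-1.271, 0.957, 0.493]
ft_force: [-16.8, 5.9, 13.8]
grip_width: 0.273
t 14.35 dxyz cm [-0.02 -0.1   0.08] rot deg [-0.07  0.01 -0.16] | 0.1 0.2  pos [ 0.5421 -0.3801  0.2369] F [-16.8   5.9  13.8] g 23.8
carrier in rail frame mm [  1.9 -78.   -0.3]
```

View pics/w21.png

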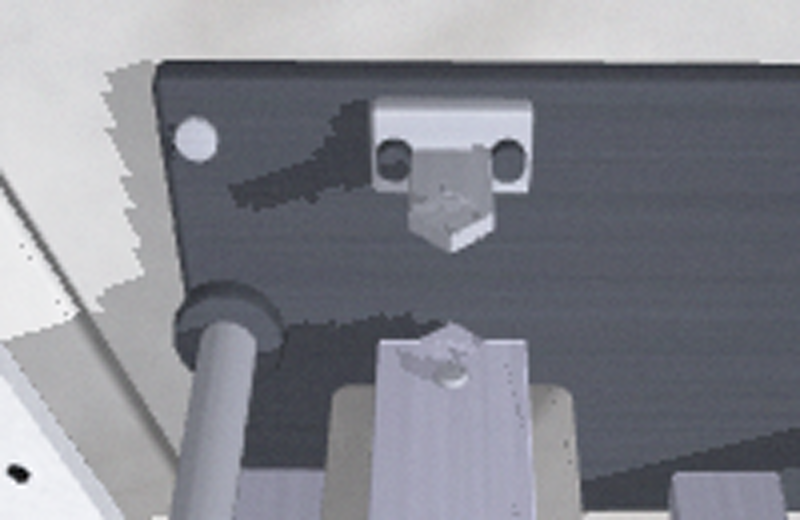

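The nose is now within about 0.7 mm of the pointer. I'll relax the contact force and check before letting go.

```bash
python3 -m handwheel '[{"xyz":[-0.1,-0.07,0.0],"angular":[0,0,-0.15]},{"xyz":[0,0,0],"angular":[0,0,0]}]'
python3 -c "
from h import *
tgt(0.002,-.079,.000)"; python3 see2.py w22
```

```text
time: 14.57
position: [0.5422, -0.3801, 0.2376]
tool_rot: [-1.27, 0.957, 0.49]
ft_force: [-2.7, 0.0, 0.7]
grip_width: 0.268
t 14.57 dxyz cm [-0.03 -0.09 -0.04] rot deg [-0.06  0.12 -0.05] | 0.1 0.1  pos [ 0.5422 -0.3801  0.2376] F [-2.7  0.   0.7] g 23.3
carrier in rail frame mm [  2.  -78.    0.4]
```

View pics/w22.png

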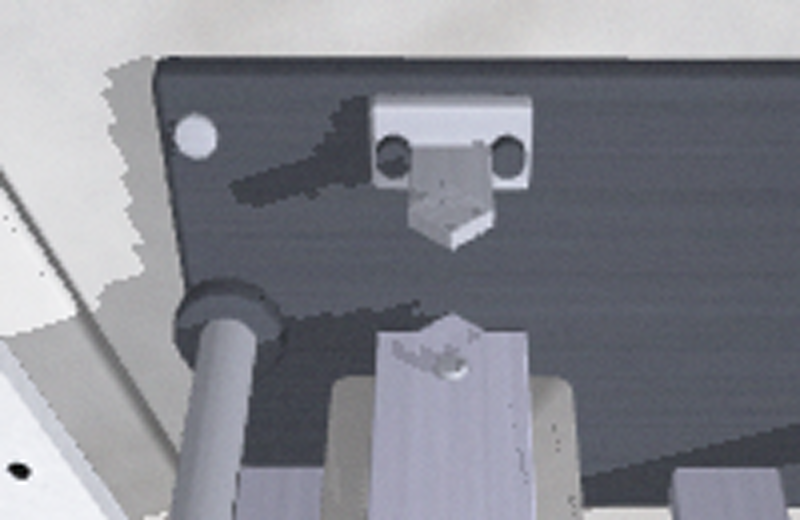

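```bash
python3 r2.py 451 241 453 315; python3 -m handwheel '[{"xyz":[0,0,0],"angular":[0,0,0]},{"xyz":[0,0,0],"angular":[0,0,0]},{"xyz":[0,0,0],"angular":[0,0,0]}]' 4.5 20
python3 -c "
from h import *
tgt(0.002,-.079,.000)"; python3 see2.py w23
```

```text
ptr [ -51.4  -78.4 -160. ] nose [  -9.8  -78.2 -194.5] dy mm (nose must move) -0.2
ptr [ -50.6  -78.9 -160. ] nose [  -9.   -78.3 -194.5] dy mm (nose must move) -0.7
time: 14.87
position: [0.543, -0.3802, 0.237]
tool_rot: [-1.271, 0.956, 0.49]
ft_force: [-0.8, -0.4, -0.5]
grip_width: 0.419
t 14.87 dxyz cm [-0.11 -0.09  0.02] rot deg [-0.05  0.16 -0.04] | 0.1 0.2  pos [ 0.543  -0.3802  0.237 ] F [-0.8 -0.4 -0.5] g 36.5
carrier in rail frame mm [  2.8 -77.8  -0.2]
```

View pics/w23.png

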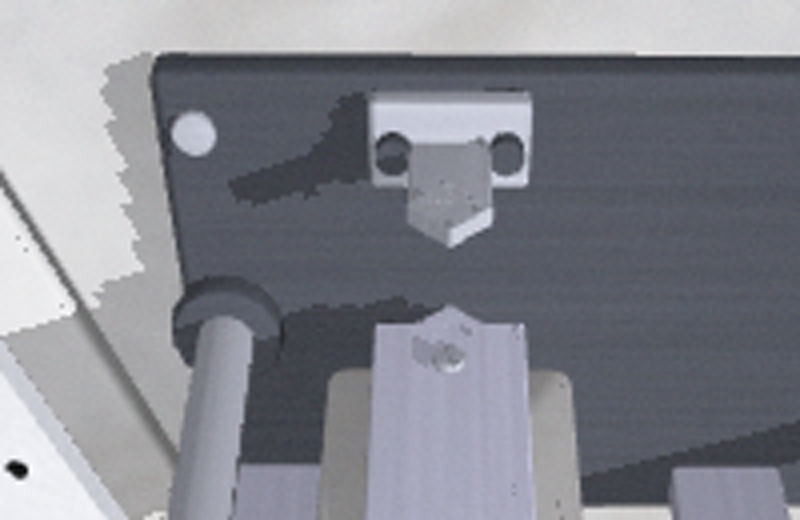

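```bash
python3 r2.py 449 237 449.5 307; python3 -m handwheel '[{"xyz":[-0.2,0.05,0.2],"angular":[0,0,0]},{"xyz":[-0.5,0.2,0.8],"angular":[0,0,0]},{"xyz":[-0.5,0.2,0.8],"angular":[0,0,0]},{"xyz":[0,0,0],"angular":[0,0,0]}]' 5.2
python3 -c "
from h import *
tgt(0.002,-.078,.000);print(get_state()['joint_positions'].round(3))"; python3 see2.py w24; python3 see.py 24
```

```text
ptr [ -51.8  -78.6 -160. ] nose [ -11.5  -78.8 -194.5] dy mm (nose must move) 0.2
ptr [ -50.9  -79.1 -160. ] nose [ -10.7  -78.9 -194.5] dy mm (nose must move) -0.2
time: 15.25
position: [0.5302, -0.375, 0.2559]
tool_rot: [-1.27, 0.956, 0.491]
ft_force: [0.9, -1.6, 0.6]
grip_width: 0.591
t 15.25 dxyz cm [ 1.2  -0.51 -1.87] rot deg [-0.09  0.11 -0.07] | 2.3 0.2  pos [ 0.5302 -0.375   0.2559] F [ 0.9 -1.6  0.6] g 51.4
carrier in rail frame mm [-11.  -77.1  18.7]
[ 0.628 -0.085  0.059  1.969 -0.31   0.701  2.107]
```

View pics/w24.png

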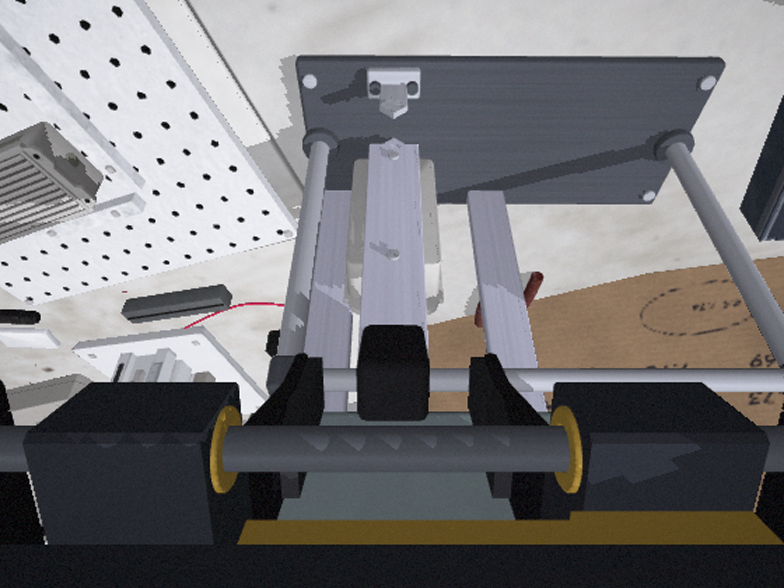

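View pics/t24.png

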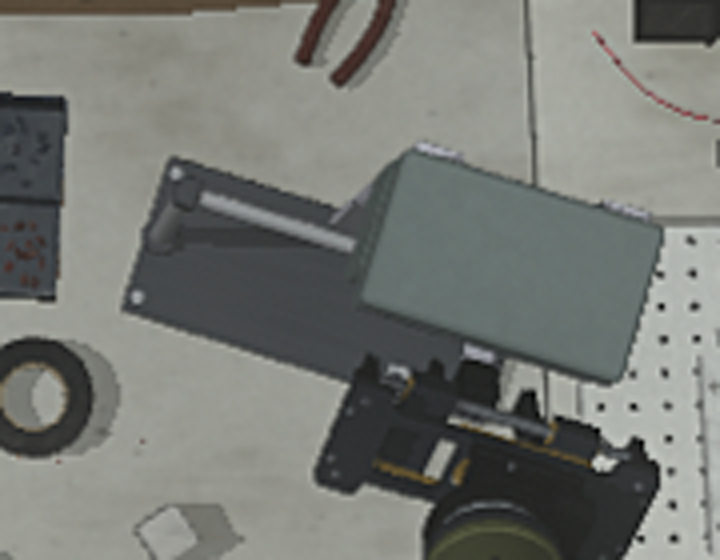

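The carrier hangs free on the rail with the grip clear between the open fingers. I'll keep retreating along the tool axis.

```bash
python3 -m handwheel '[{"xyz":[-0.7,0.24,1.1],"angular":[0,0,0]},{"xyz":[-0.8,0.28,1.2],"angular":[0,0,0]},{"xyz":[-0.8,0.28,1.2],"angular":[0,0,0]},{"xyz":[-0.5,0.2,0.8],"angular":[0,0,0]},{"xyz":[0,0,0],"angular":[0,0,0]}]' 6
python3 -c "
from h import *
tgt(0.002,-.078,.000);print(get_state()['joint_positions'].round(3))"; python3 see2.py w25
```

```text
time: 15.82
position: [0.4995, -0.363, 0.2988]
tool_rot: [-1.267, 0.958, 0.496]
ft_force: [-0.0, 0.4, -0.2]
grip_width: 0.685
t 15.82 dxyz cm [ 4.28 -1.71 -6.16] rot deg [-0.27 -0.13 -0.12] | 7.7 0.3  pos [ 0.4995 -0.363   0.2988] F [-0.   0.4 -0.2] g 59.6
carrier in rail frame mm [-44.  -75.8  61.6]
[ 0.642 -0.177  0.064  1.96  -0.283  0.807  2.086]
```

View pics/w25.png

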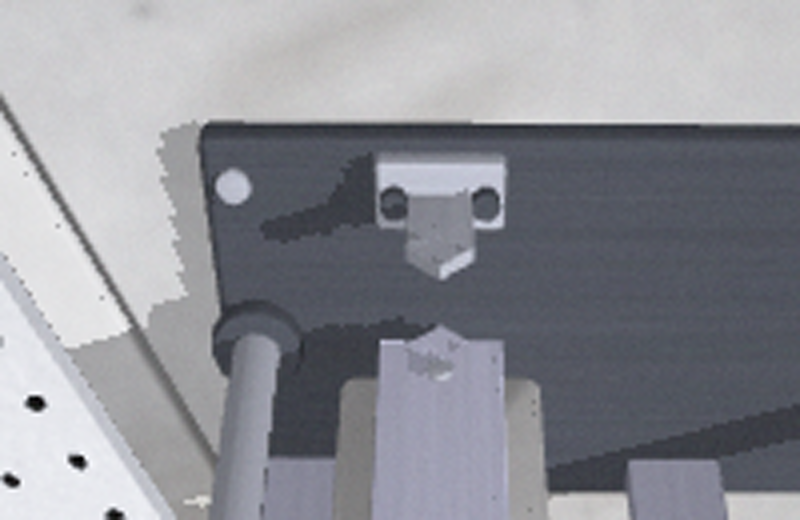

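```bash
python3 r2.py 441 271 440 326; python3 -m handwheel '[{"xyz":[-0.6,0.2,1.2],"angular":[0,0,0]},{"xyz":[-0.4,0.1,1.2],"angular":[0,0,0]},{"xyz":[0,0,0],"angular":[0,0,0]},{"xyz":[0,0,0],"angular":[0,0,0]},{"xyz":[0,0,0],"angular":[0,0,0]}]'; python3 -m handwheel '[{"xyz":[0,0,0],"angular":[0,0,0]},{"xyz":[0,0,0],"angular":[0,0,0]},{"xyz":[0,0,0],"angular":[0,0,0]},{"xyz":[0,0,0],"angular":[0,0,0]},{"xyz":[0,0,0],"angular":[0,0,0]}]' ; python3 see2.py w26
python3 - <<'E'
from h import *
a=get_image("wrist")["pixels"].astype(int); s=get_image("scene"); print(get_state()["joint_positions"].round(2),get_state()["time"])
cv2.imwrite("pics/s26.png",cv2.resize(s["pixels"][120:330,220:480],None,fx=2.8,fy=2.8,interpolation=cv2.INTER_CUBIC))
E
```

```text
ptr [ -52.   -78.1 -160. ] nose [ -11.6  -78.9 -194.5] dy mm (nose must move) 0.8
ptr [ -51.2  -78.7 -160. ] nose [ -10.7  -79.  -194.5] dy mm (nose must move) 0.4
time: 16.28
position: [0.4893, -0.3589, 0.3193]
tool_rot: [-1.265, 0.96, 0.5]
ft_force: [0.0, 0.3, -0.2]
grip_width: 0.686
time: 16.7
position: [0.4893, -0.3578, 0.3146]
tool_rot: [-1.261, 0.962, 0.506]
ft_force: [0.1, -0.2, -0.7]
grip_width: 0.689
[ 0.65 -0.2   0.06  1.94 -0.27  0.86  2.08] 16.85
```

View pics/w26.png

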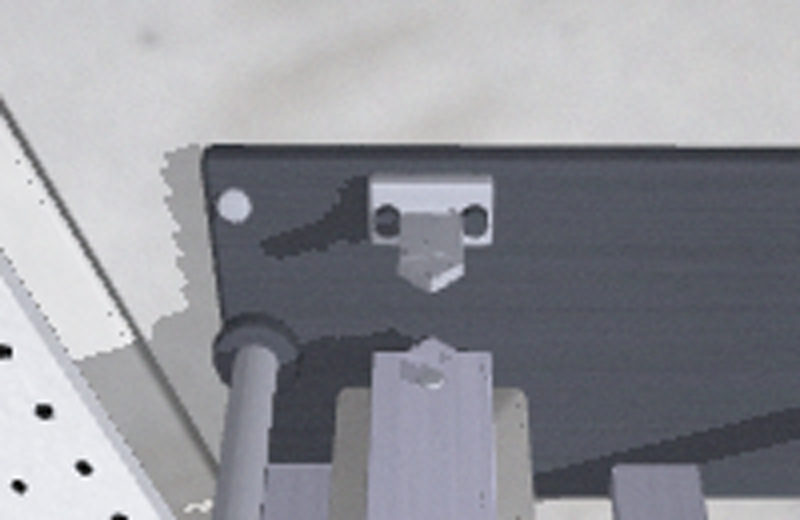

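View pics/s26.png

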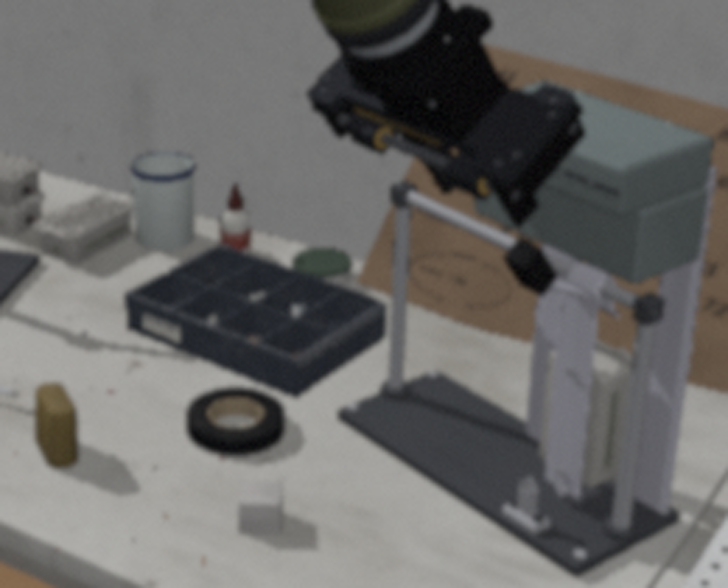

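```bash
python3 r2.py 432 284 432 340; python3 -c "
from bench import *
print(close_job()); s=get_state(); print(s['time'],s['position'])"; python3 see2.py w27
```

```text
ptr [ -52.3  -78.1 -160. ] nose [ -10.7  -78.7 -194.5] dy mm (nose must move) 0.6
ptr [ -51.5  -78.6 -160. ] nose [  -9.9  -78.8 -194.5] dy mm (nose must move) 0.2
the job is handed in; nothing more can be done
None
the job is handed in; nothing more can be done
the job is handed in; nothing more can be done
```

The job is done and handed in at about 17 s. I took the carrier off the stand, hooked it on the open part of the rail, and slid it about 149 mm under the lamp housing. Then I lowered it until the rail took its weight, let go, and backed off along the tool axis.

**Last checks:**
- **Position:** the nose is level with the pointer to within about 0.2–0.6 mm by the wrist camera. My calibration-limited uncertainty is 1–2 mm.
- **Hanging free:** the hook is on the rail, and the last scene picture shows the gripper clear of the carrier. The measured y of the nose did not change between the two pictures after release, about 1 s apart.
- **Forces:** the largest reading I saw was about 36 N at the wrist, in a brief seating contact. I saw no sign of the robot touching the housing, in the pictures or the force readings.
- **Tools:** the tape roll and gauge block are where they were. The last picture does not show all of the other tools, but the robot did not go near any of them.

**What didn't go cleanly:**
- My first fit of the rail was about 2 mm off in x, so seating first loaded one side of the hook roof and I corrected it.
- Joint 2 came to its lower limit (-0.30 rad) during the approach to the rail and I moved away from it.
- A picture I tried to take after handing in was refused, so I have no check from after that point.

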